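# Lay out the culture bottles in front of the lamp

## Task

Lay out the light trial on the pale blue liner: set the blue riser block in the middle printed square and stand the green-capped bottle centred on top of it; stand the yellow-capped bottle in the square between the riser and the light sensor (black with a white dome), and the red-capped bottle in the square between the riser and the orange timer. Centre each in its square, keep the bottles upright throughout, and do not shift the glass jar or the grey tip box.

Things in the scene. Friction and masses are not known exactly. Their poses are not given: they have to be found in the camera images.
- liner: pale blue foam liner fixed to the bench, 200 mm (its x) by 500 mm (its y), 3 mm thick; its upper face is 3 mm above the origin, which lies at bench height directly below the centre of the middle one of three printed dark square outlines. x points towards the white tube lamp along the liner's far edge (lamp axis at x = +100 mm, top 53 mm above the bench), y along the row. The three squares (70 mm outside) are centred at x = 0 and y = -110, 0 and +110 mm
- sensor: light sensor fixed on the liner at one end of the row of squares, 210 mm from the middle square (either end): black round base 44 mm across, white dome on top, 46 mm tall. Origin at the centre of its underside, z up
- timer: orange timer box fixed on the liner at the other end of the row, 210 mm from the middle square: 46 x 46 mm, 46 mm tall, with a round grey dial on top. Origin at the centre of its underside, z up
- riser_center (a point): loose dark blue plastic riser block, 58 x 58 mm and 30 mm tall, about 110 g. This point is its centre, 15 mm above its underside; z up, x and y normal to its sides
- green_center (a point): closed square glass culture bottle with a green screw cap. Overall height 108 mm: square body 44 x 44 mm and 68 mm tall, narrowing to a 25 mm neck, then a round cap 32 mm across from 84 to 108 mm above the bottle's foot (the easy grip, from above). About 150 g. This point is on the bottle's axis half-way up, 54 mm above its foot; z is up along the bottle, x and y are normal to the flat sides (olive body)
- yellow_center (a point): closed square glass culture bottle with a yellow screw cap. Overall height 108 mm: square body 44 x 44 mm and 68 mm tall, narrowing to a 25 mm neck, then a round cap 32 mm across from 84 to 108 mm above the bottle's foot (the easy grip, from above). About 150 g. This point is on the bottle's axis half-way up, 54 mm above its foot; z is up along the bottle, x and y are normal to the flat sides (tan body)
- red_center (a point): closed square glass culture bottle with a red screw cap. Overall height 108 mm: square body 44 x 44 mm and 68 mm tall, narrowing to a 25 mm neck, then a round cap 32 mm across from 84 to 108 mm above the bottle's foot (the easy grip, from above). About 150 g. This point is on the bottle's axis half-way up, 54 mm above its foot; z is up along the bottle, x and y are normal to the flat sides (tan body)
- jar_center (a point): bystander: loose clear glass jar with a white lid, 60 mm across, 85 mm tall, off the liner to the robot's left. This point is its centre, half-way up. Leave it alone
- tipbox_center (a point): bystander: loose grey box with a white lid, 72 x 92 mm, 59 mm tall, off the liner to the robot's right. This point is its centre, half-way up. Leave it alone
Things that resemble listed ones, but are neither listed nor needed, are in the scene too. Leave any turquoise look-alike of the sensor alone.

How it is judged:
By the outcome, as a careful person would: the job done as asked, in the order asked, and still so for the second after the job is handed in, with the robot touching nothing.
It also fails if it takes over 106 s, if anything falls off the work surface, if the arm or the gripper's body presses on something with over 40 N, if the wrist force passes 120 N, or if a joint passes its speed limit or range.

## Robot

A 6-joint arm with a two-finger parallel gripper is mounted at the origin on the work surface. World frame = base frame: x ahead of the robot, y to its left, z up, the work surface at z = 0. Lengths are in m, angles in rad, forces in N, time in s.
With the tool pointing down it reaches from about 0.3 to 0.775 m from the base axis. Payload 14.6 kg.
Tool frame: the origin (TCP) lies on the centre line of the jaws, within the pads' length; the fingertips stand 14 mm ahead of it and the grasp point (between the pads) lies 5 mm behind it; x points along the fingers, y is the direction in which the jaws open and shut, and the axes are right-handed (so a half turn about x gives the same grasp; the last joint's range is limited). The gripper opens to 94 mm and grips with 3 to 60 N. Pads are 16 mm wide; open, the fingers measure 119 mm over their backs; the gripper's body (75 mm by 177 mm) begins 78 mm behind the grasp point.
Start: joints at [1.135, 0.3, 1.521, -0, 1.321, -0.067], TCP at [0.198, 0.513, 0.219] pointing down, gripper open.
Joint ranges: [-3.03, 3.03], [-0.79, 2.21], [0.23, 2.52], [-1.04, 4.18], [0, 3.07], [-2.55, 2.55]. Speed limits (rad/s): [2.22, 2.22, 2.57, 3.14, 3.14, 3.14].

## Interface

Orientations are given as a rotation vector (axis times angle).
In Python, from bench import r gives the robot as it stands.
- The arm moves only by the shell command python3 -m jog 'ROWS' [OPENING] [FORCE]. ROWS is JSON, a list of rows, each a list of 4 numbers: the shift along the tool's x, y, z in cm, then the turn about the tool's x in rad. In form: [[x, y, z, roll], ...]. A call has 1 to 20 rows; each row is the pose to reach, as a shift and turn from the pose commanded when the call began, along the tool's axes at that moment; what a row does not reach only later rows make up. A row lasts 1/12 s, in which the tool goes at most 41.7 mm and 7.16 degrees, less where a joint would pass 70% of its speed; a pose out of reach is approached as far as the arm can. A call with a gripper value outside its range is refused whole. OPENING is the finger opening in cm, from 0 to 9.4, set as the call begins (- or left out, the last holds). The fingers move at their own pace and stop on an object; FORCE is the grip in N (left out, the last holds). Time passes only in rows, so rows that repeat a pose let the fingers close. It gives the time, the measured TCP pose, the force and the opening at its end, in the units of the state.
- r.observe(): the state, without advancing time (a new reading comes with each control period).
- r.grab_frame(name): name is "side" or "top"; returns a dict with "pixels" (384x512x3 uint8, red, green, blue), "fx", "fy", "cx", "cy" (pixels), "dist_coeffs" ([k1, k2, p1, p2, k3] as OpenCV has them; the pictures are not rectified), "R" (3x3) and "t" (3): a world point X has camera coordinates R X + t. Camera axes: x right, y down, z forward; pixel columns grow to the right and rows downward; lengths in m; the calibration is good to about 2 mm. A picture is of the moment at which its call begins. There is no depth.
- r.job_done(): hands the job in, once; it reports no verdict.
Trained networks look in a picture, given as the dict that the camera call returned (one of the last four; its "shot" number tells which), for a name from the list of things; names that differ only in an ending like _2 or _b are one class to them, and where a whole thing is asked for, a point or a joint stands for the part that bears it (a point fixed in the world has none). Each returns a list of dicts, best first, with "score" (0 to 1); they miss things now and then, are a little off and sometimes report something else, mostly with a low value. They report only what shows in the picture. A call takes as long as a camera call. They do not tell look-alikes from the thing itself.
- r.spot_in(name, picture): "uv" ([column, row] in pixels, amid what is visible of it).
The state is a dict: "time_s": time; "joint_positions": joint angles; "joint_vel": joint speeds; "joint_efforts": joint torques, N m; "tcp_pos": TCP position; "ee_rot": TCP orientation; "force": force on the tool from outside, world axes, zero at the start; "moment": the same for the moment, N m; "grip_width": opening from 0.0 (shut) to 1.0 (fully open).
Only numpy, scipy, OpenCV 4.12 (cv2) and the standard library are available. Lean on these libraries where they do the work, as an engineer would, in place of code of your own. Each camera call takes 0.05 s, during which the arm holds its last target.

## Working session

There is one attempt and no reset: what is moved stays moved. The work goes in short steps, Python scripts to look and compute and a shell command to move; the robot and the scene stay as the last step left them, time stands still between calls to the robot, and variables do not carry over. Pictures are saved under pics/ and viewed, and the job is handed in when it is done.

```bash
ls; mkdir -p pics; python3 - <<'E'
from bench import r
import cv2
print({k:v for k,v in r.observe().items()})
for n in("side","top"):
    f=r.grab_frame(n); cv2.imwrite(f"pics/{n}0.png",cv2.cvtColor(f["pixels"],cv2.COLOR_RGB2BGR))
    print(n,{k:v for k,v in f.items() if k!="pixels"})
    for nm in ["liner","sensor","timer","riser_center","green_center","yellow_center","red_center","jar_center","tipbox_center"]:
        print(nm,[(d["uv"],round(d["score"],2)) for d in r.spot_in(nm,f)][:4])
E
```

```text
pics
{'time_s': 0.0, 'joint_positions': array([ 1.13540500e+00,  3.00474825e-01,  1.52155523e+00,  3.36310154e-05,
        1.32069105e+00, -6.66019393e-02]), 'joint_vel': array([ 2.65067867e-04, -5.54766314e-04,  1.21204648e-03, -9.03539962e-04,
       -5.55415723e-06,  3.62868047e-04]), 'joint_efforts': array([-2.60705401e-04, -5.31807518e+01, -3.52745819e+01,  7.08202645e-02,
        2.43411079e-02, -1.21746898e-04]), 'tcp_pos': array([0.19816473, 0.51280972, 0.21889521]), 'ee_rot': array([ 0.28851224,  1.55167181, -0.29022456]), 'force': array([0.42831362, 1.00112975, 0.46460999]), 'moment': array([0.02644828, 0.02677801, 0.01958635]), 'grip_width': 0.999506521993404}
side {'fx': 499.1034019590568, 'fy': 499.1034019590568, 'cx': 248.05912468333918, 'cy': 192.64641744807867, 'dist_coeffs': array([0.05860715, 0.        , 0.        , 0.        , 0.        ]), 'R': array([[ 0.96352187, -0.2674505 ,  0.00978901],
       [-0.15018907, -0.57062418, -0.80736069],
       [ 0.22151487,  0.77643949, -0.58997702]]), 't': array([-0.54875462,  0.14049534,  1.14163764]), 'shot': 1}
liner [([277.
[... 522 characters left out ...]
array([-0.08451176,  0.        ,  0.        ,  0.        ,  0.        ]), 'R': array([[-3.55360808e-03, -9.99861258e-01,  1.62737963e-02],
       [-9.83764730e-01,  5.75465360e-04, -1.79462046e-01],
       [ 1.79427782e-01, -1.66473246e-02, -9.83630285e-01]]), 't': array([2.84931616e-04, 5.94958879e-01, 1.12877168e+00]), 'shot': 2}
liner [([244.3, 177.4], 0.9)]
sensor [([160.3, 170.6], 0.79), ([131.2, 165.0], 0.58), ([135.6, 135.2], 0.51)]
timer [([322.5, 196.7], 0.83)]
riser_center [([209.9, 251.6], 0.97), ([96.7, 215.5], 0.24)]
green_center [([137.3, 258.2], 0.83)]
yellow_center [([363.6, 258.5], 0.77)]
red_center [([302.5, 257.8], 0.56)]
jar_center [([97.0, 218.1], 0.66)]
tipbox_center []
```

View pics/side0.png

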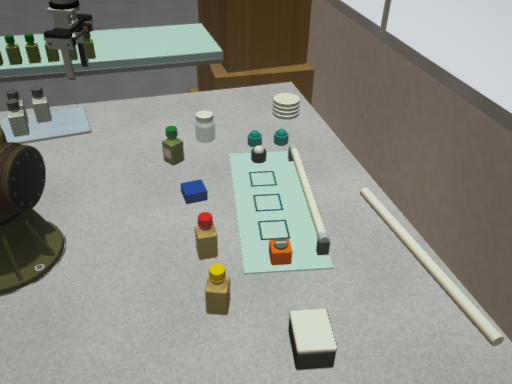

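View pics/top0.png

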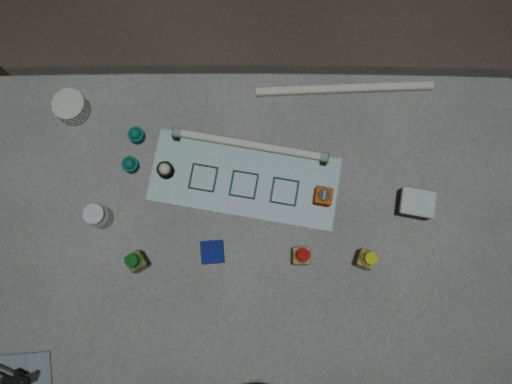

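View zooms.

The side view shows the three tan/olive bottles: green at (172,146), red at (206,236), yellow at (218,290). The riser is at (194,191), the real sensor at (259,153) and the timer at (280,251), with turquoise look-alikes at (255,137) and (281,136). In the top view the sensor is at (165,170), the timer at (323,196), and the squares are at (203,178), (244,185) and (285,192). Next I'll zoom in.

```bash
python3 - <<'E'
import cv2
t=cv2.imread("pics/top0.png"); s=cv2.imread("pics/side0.png")
cv2.imwrite("pics/t_z.png",cv2.resize(t[120:280,110:390],None,fx=2.85,fy=2.85,interpolation=cv2.INTER_CUBIC))
cv2.imwrite("pics/s_z.png",cv2.resize(s[110:320,150:350],None,fx=2.85,fy=2.85,interpolation=cv2.INTER_CUBIC))
E
```

```text
(no output)
```

View pics/t_z.png

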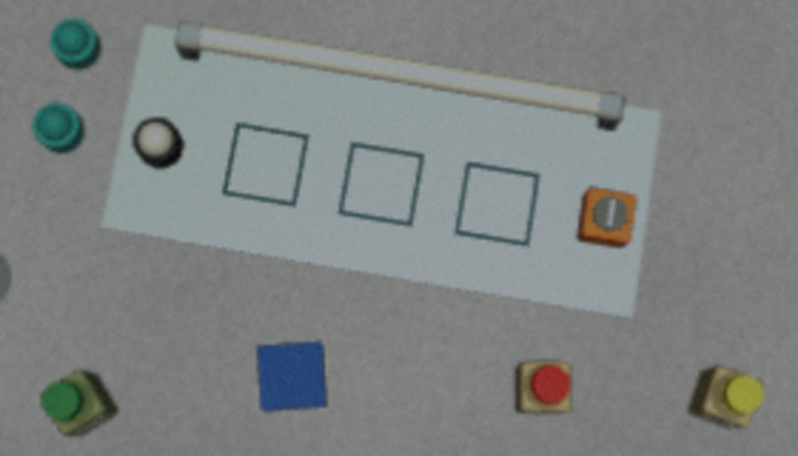

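View pics/s_z.png

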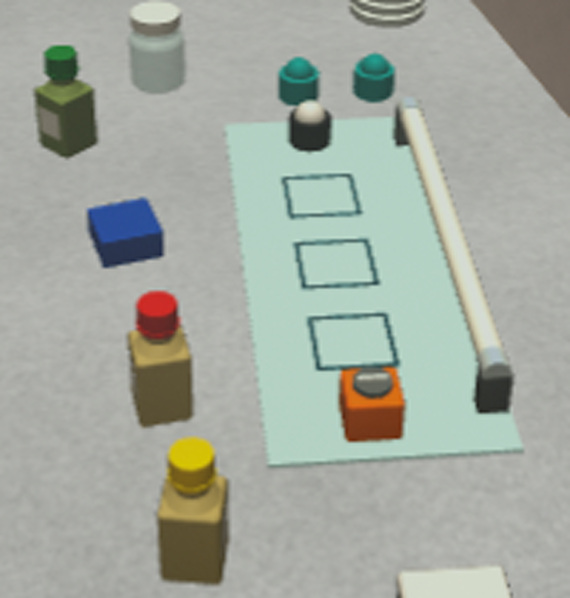

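```bash
cat > h.py <<'E'
import numpy as np, cv2
from scipy.optimize import minimize
S=4
def proj(f,P):
    rv,_=cv2.Rodrigues(np.asarray(f["R"])); K=np.array([[f["fx"],0,f["cx"]],[0,f["fy"],f["cy"]],[0,0,1]])
    return cv2.projectPoints(np.asarray(P,float),rv,np.asarray(f["t"],float),K,np.asarray(f["dist_coeffs"]))[0][:,0]
def tri(fs,uvs):
    A=[]
    for f,uv in zip(fs,uvs):
        K=np.array([[f["fx"],0,f["cx"]],[0,f["fy"],f["cy"]],[0,0,1]])
        u,v=cv2.undistortPoints(np.array([[uv]],float),K,np.asarray(f["dist_coeffs"]))[0,0]
        M=np.c_[f["R"],f["t"]]; A+=[u*M[2]-M[0],v*M[2]-M[1]]
    X=np.linalg.svd(np.array(A))[2][-1]; return X[:3]/X[3]
def box(a,z0,z1): return np.array([[sx*a/2,sy*a/2,z] for sx in(1,-1) for sy in(1,-1) for z in(z0,z1)])
def cyl(r,z0,z1): 
    t=np.linspace(0,2*np.pi,24,endpoint=False); return np.array([[r*np.cos(q),r*np.sin(q),z] for q in t for z in(z0,z1)])
CAP=[cyl(.016,.084,.108)]
BOT=[box(.044,0,.062),np.r_[box(.044,.06,.062),cyl(.0125,.07,.072)],cyl(.0125,.068,.086),cyl(.016,.084,.108)]
RIS=[box(.058,0,.03)]
def place(P,x,y,yaw,z=0):
    c,s=np.cos(yaw),np.sin(yaw); return P@np.array([[c,s,0],[-s,c,0],[0,0,1]])+[x,y,z]
def render(f,parts,p,roi):
    m=np.zeros(((roi[3]-roi[1])*S,(roi[2]-roi[0])*S),np.uint8)
    for P in parts:
        uv=(proj(f,place(P,*p))-[roi[0],roi[1]]+.5)*S-.5
        h=cv2.convexHull(np.round(uv*16).astype(np.int32)); cv2.fillConvexPoly(m,h,1,shift=4)
    return m>0
def fit(fs,masks,parts,p0,step=(.004,.004,.12,.004)):
    # masks: list of (roi, upsampled soft bool)
    def c(p):
        v=0
        for f,(roi,m) in zip(fs,masks):
            q=render(f,parts,p,roi); v-=(q&m).sum()/(q|m).sum()
        return v
    n=len(p0);best=None
    for k in range(3):
        sim=np.vstack([p0]+[np.array(p0)+np.eye(n)[i]*step[i]*(1 if k%2==0 else -1) for i in range(n)])
        o=minimize(c,p0,method="Nelder-Mead",options=dict(initial_simplex=sim,xatol=1e-5,fatol=1e-5,maxiter=400)); 
        if best is None or o.fun<best.fun: best=o
        p0=best.x
    return best.x,-best.fun/len(fs)
def up(ch,roi): return cv2.resize(ch[roi[1]:roi[3],roi[0]:roi[2]].astype(np.float32),None,fx=S,fy=S,interpolation=cv2.INTER_CUBIC)
def cmask(f,roi,kind):
    a=f["pixels"].astype(float); R,G,B=[up(a[...,i],roi) for i in range(3)]
    mx=np.maximum(np.maximum(R,G),B); 
    if kind=="blue": m=(B>1.5*np.maximum(R,G))
    if kind=="orange": m=(R>1.8*B)&(R>G*1.4)
    if kind=="red": m=(R>2*G)&(R>90)
    if kind=="yellow": m=(R>2.4*B)&(G>2.4*B)&(G>110)
    if kind=="green": m=(G>1.6*R)&(G>1.6*B)
    if kind=="bottle": m=(mx-np.minimum(np.minimum(R,G),B))>.22*mx+4
    n,l,st,_=cv2.connectedComponentsWithStats(m.astype(np.uint8))
    if n>1: m=l==1+np.argmax(st[1:,4])
    return roi,m
def ray(f,uv,z):
    K=np.array([[f["fx"],0,f["cx"]],[0,f["fy"],f["cy"]],[0,0,1]])
    u,v=cv2.undistortPoints(np.array([[uv]],float),K,np.asarray(f["dist_coeffs"]))[0,0]
    d=f["R"].T@np.array([u,v,1]); o=-f["R"].T@f["t"]; return o+d*(z-o[2])/d[2]
E
cat > meas.py <<'E'
from h import *
from bench import r
import pickle
ft=r.grab_frame("top"); fs=r.grab_frame("side"); pickle.dump((ft,fs),open("f0.pkl","wb"))
cs={"riser":((212,252),(194,191),"blue",RIS,.03),"green":((137,260),(172,146),"bottle",BOT,.05),"red":((302,256),(206,236),"bottle",BOT,.05),"yellow":((367,259),(218,290),"bottle",BOT,.05)}
vis=[]
for n,(ut,us,k,parts,z) in cs.items():
    rt=(ut[0]-30,ut[1]-24,ut[0]+30,ut[1]+24); rs=(us[0]-24,us[1]-30,us[0]+24,us[1]+30)
    mt=cmask(ft,rt,k); ms=cmask(fs,rs,k)
    p0=list(ray(ft,ut,z)[:2])
    for nm,F,M in(("both",[ft,fs],[mt,ms]),("top",[ft],[mt]),("side",[fs],[ms])):
        res=[fit(F,M,parts,p0+[y]) for y in(0,.5,1.0)]
        p,s=max(res,key=lambda q:q[1]); 
        print(n,nm,np.round(p[:2]*1000,1),"yaw",round(np.degrees(p[2])%90,1),"iou",round(s,3))
        if nm=="both":
            pz,sz=fit(F,M,parts,list(p)+[0.0]); print("   free z:",np.round(pz*1000,1),round(sz,3)); pb=p
    row=[]
    for f,(roi,m) in((ft,mt),(fs,ms)):
        im=cv2.resize(f["pixels"][roi[1]:roi[3],roi[0]:roi[2]],None,fx=S,fy=S,interpolation=cv2.INTER_CUBIC)[...,::-1].copy()
        for mm,col in((m,(255,255,255)),(render(f,parts,pb,roi),(255,0,255))):
            c,_=cv2.findContours(mm.astype(np.uint8),cv2.RETR_EXTERNAL,cv2.CHAIN_APPROX_NONE); cv2.drawContours(im,c,-1,col,1)
        row.append(cv2.copyMakeBorder(im,0,240-im.shape[0],0,240-im.shape[1],cv2.BORDER_CONSTANT))
    vis.append(np.vstack(row))
cv2.imwrite("pics/fit0.png",cv2.resize(np.hstack(vis),None,fx=.83,fy=1))
E
python3 meas.py
```

```text
riser both [450.3 114.2] yaw 0.0 iou 0.735
   free z: [4.503e+02 1.142e+02 2.000e-01 0.000e+00] 0.735
riser top [450.5 113.4] yaw 0.9 iou 0.867
riser side [452.4 121.7] yaw 87.6 iou 0.62
green both [425.9 301.2] yaw 8.2 iou 0.647
   free z: [425.9 301.2 143.5  -0. ] 0.647
green top [426.4 299.6] yaw 16.3 iou 0.716
green side [426.4 304. ] yaw 6.2 iou 0.595
red both [ 439.3 -111.1] yaw 82.0 iou 0.875
   free z: [ 4.393e+02 -1.111e+02 -1.404e+02  3.000e-01] 0.875
red top [ 438.7 -111.7] yaw 6.2 iou 0.841
red side [ 439.8 -108.2] yaw 81.9 iou 0.93
yellow both [ 429.1 -274.1] yaw 77.0 iou 0.86
   free z: [ 4.2910e+02 -2.7390e+02  1.3413e+03  9.0000e-01] 0.86
yellow top [ 429.5 -275.3] yaw 80.1 iou 0.797
yellow side [ 429.8 -271.8] yaw 75.2 iou 0.932
```

```bash
cat > liner.py <<'E'
from h import *
import pickle
ft,fs=pickle.load(open("f0.pkl","rb"))
from scipy.ndimage import map_coordinates
def dark(f):
    g=f["pixels"].astype(np.float32).mean(2); return np.clip(cv2.GaussianBlur(g,(0,0),6)-cv2.GaussianBlur(g,(0,0),.6),0,None)
D={id(f):dark(f) for f in(ft,fs)}
e=np.linspace(-1,1,40); h=.034
sq=np.array([q for cy in(-.11,0,.11) for k in e for q in([k*h,cy+h,0],[k*h,cy-h,0],[h,cy+k*h,0],[-h,cy+k*h,0])])
def cost(p,F):
    z=p[3] if len(p)>3 else .003
    P=place(sq,p[0],p[1],p[2],z); v=0
    for f in F:
        uv=proj(f,P); v-=map_coordinates(D[id(f)],[uv[:,1],uv[:,0]],order=1).mean()
    return v
p0=ray(ft,(244,185),.003)[:2]
pl=ray(ft,(203,178),.003)[:2]; d=pl-p0; yaw=np.arctan2(-d[0],d[1]); print("start",p0,np.degrees(yaw))
for nm,F in(("both",[ft,fs]),("top",[ft]),("side",[fs])):
    for z in ([],[.003]):
        x0=np.array([*p0,yaw]+z); n=len(x0)
        for _ in range(3):
            o=minimize(cost,x0,args=(F,),method="Nelder-Mead",options=dict(initial_simplex=np.vstack([x0]+[x0+np.eye(n)[i]*[.003,.003,.03,.003][i] for i in range(n)]),xatol=1e-6,fatol=1e-6)); x0=o.x
        print(nm,np.round(x0[:2]*1e3,1),round(np.degrees(x0[2]),2),np.round(x0[3:]*1e3,1),round(o.fun,2))
        if nm=="side": break
# sensor, timer and bystanders
for n,(a,b) in {"sensor dome":((165,169),(259,150)),"timer dial":((324,195),(280.5,244))}.items(): print(n,tri([ft,fs],[a,b]))
rt=(306,180,340,212);rs=(262,232,300,270)
for F,M in(([ft],[cmask(ft,rt,"orange")]),):
    print("timer",fit(F,M,[box(.046,0,.046)],[*ray(ft,(323,196),.03)[:2],yaw]))
for n,(a,b) in {"jar lid":((94,214),(204.5,117)),"tipbox lid":((417,202.5),(312,331))}.items(): print(n,tri([ft,fs],[a,b]))
E
python3 liner.py
```

```text
start [0.62730757 0.0310819 ] -9.904109789544025
both [630.5  32.9] -9.82 [] -86.6
both [630.5  32.8] -9.83 [3.1] -86.62
top [629.7  32.8] -9.88 [] -38.22
top [631.6  33. ] -9.87 [-6.2] -39.21
side [631.1  33. ] -9.82 [] -49.97
sensor dome [0.66564221 0.23671636 0.03589753]
timer dial [ 0.59382851 -0.17529837  0.04574571]
timer (array([ 0.59544385, -0.1738519 , -0.26499778]), np.float64(0.4499385749385749))
jar lid [0.5410046  0.40418617 0.07441497]
tipbox lid [ 0.57318088 -0.41698678  0.04898253]
```

View pics/fit0.png

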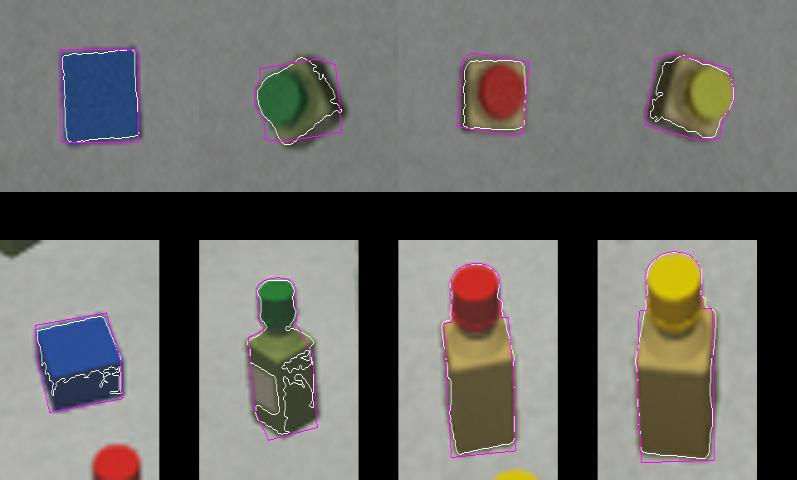

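```bash
cat >> h.py <<'E'
def fmask(f,roi,th=26,others=()):
    a=cv2.GaussianBlur(f["pixels"].astype(np.float32),(0,0),.5)
    sub=a[roi[1]:roi[3],roi[0]:roi[2]]; bg=np.median(np.r_[sub[:3].reshape(-1,3),sub[-3:].reshape(-1,3),sub[:,:3].reshape(-1,3),sub[:,-3:].reshape(-1,3)],0)
    d=np.linalg.norm(up(a[...,0],roi)[...,None]*0+np.dstack([up(a[...,i],roi) for i in range(3)])-bg,axis=2)
    m=(d>th).astype(np.uint8); m=cv2.morphologyEx(m,cv2.MORPH_OPEN,np.ones((7,7)))
    n,l,st,_=cv2.connectedComponentsWithStats(m)
    h,w=m.shape; m=l==l[h//2-4:h//2+4,w//2-4:w//2+4].max()
    c,_=cv2.findContours(m.astype(np.uint8),cv2.RETR_EXTERNAL,cv2.CHAIN_APPROX_NONE); q=np.zeros((h,w),np.uint8); cv2.drawContours(q,c,-1,1,-1)
    return roi,q>0
BOT=[box(.044,0,.054),np.r_[box(.044,.052,.054),cyl(.0125,.068,.07)],cyl(.0125,.066,.086),cyl(.016,.084,.108)]
E
sed -i 's/mt=cmask(ft,rt,k); ms=cmask(fs,rs,k)/mt=fmask(ft,rt); ms=fmask(fs,rs)/' meas.py
sed -i 's/us\[0\]-24,us\[1\]-30,us\[0\]+24,us\[1\]+30/us[0]-24,us[1]-27,us[0]+24,us[1]+27/; s/^ft=r.*/ft,fs=pickle.load(open("f0.pkl","rb"))/' meas.py
sed -i 's/from bench.*//' meas.py
python3 meas.py
```

```text
riser both [450.4 113.2] yaw 4.4 iou 0.949
   free z: [4.5050e+02 1.1270e+02 1.6597e+03 6.0000e-01] 0.951
riser top [449.9 112.9] yaw 5.1 iou 0.948
riser side [451.1 113.2] yaw 6.4 iou 0.961
green both [425.4 299.9] yaw 32.0 iou 0.926
   free z: [425.4 299.3 587.9   1.2] 0.929
green top [425.1 300. ] yaw 30.9 iou 0.945
green side [426.1 301.1] yaw 35.6 iou 0.921
red both [ 439.  -110.7] yaw 89.9 iou 0.927
   free z: [ 439.  -110.7   -1.7    0. ] 0.928
red top [ 438.3 -111.6] yaw 89.2 iou 0.933
red side [ 439.3 -110.4] yaw 0.7 iou 0.935
yellow both [ 429.4 -273.8] yaw 67.8 iou 0.943
   free z: [ 429.4 -273.9 -387.3    0. ] 0.943
yellow top [ 428.7 -273.6] yaw 71.2 iou 0.954
yellow side [ 429.7 -274.1] yaw 67.5 iou 0.943
```

View pics/fit0.png

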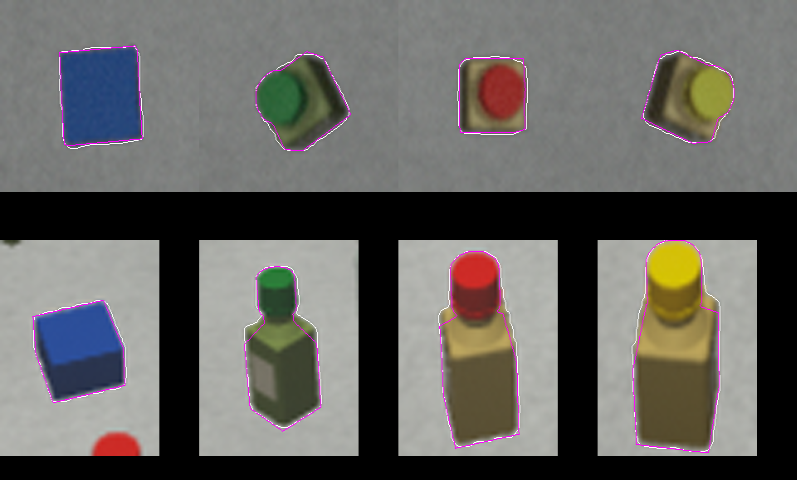

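The masks and fits agree closely, within about 1 mm between views. The liner centre is at (630.5, 32.8) mm with yaw -9.83°. I'll write a move planner that only prints numbers.

```bash
cat > go.py <<'E'
import sys,numpy as np
from scipy.spatial.transform import Rotation as Ro
from bench import r
# usage: go.py x y z(mm) jawyaw(deg, mod 180) -> shift in tool axes cm, roll
s=r.observe(); R=Ro.from_rotvec(s["ee_rot"]).as_matrix(); p=s["tcp_pos"]
yaw=np.degrees(np.arctan2(R[1,1],R[0,1])); print("t",round(s["time_s"],2),"tcp mm",np.round(p*1e3,1),"jawyaw",round(yaw,2),"toolx",np.round(R[:,0],4),"q6",round(s["joint_positions"][5],2),"grip mm",round(s["grip_width"]*94,1),"F",np.round(s["force"],1))
if len(sys.argv)>4:
    x,y,z,w=map(float,sys.argv[1:5]); d=R.T@(np.array([x,y,z])/1e3-p)*100
    dw=(w-yaw+90)%180-90; print("shift cm",np.round(d,2),"roll",round(-np.radians(dw)*np.sign(-R[2,0]),3),"rows",max(np.linalg.norm(d)/4.17,abs(dw)/7.16))
E
python3 go.py 450.3 113.1 130 5; python3 go.py 450.3 113.1 130 95
```

```text
t 1.1 tcp mm [198.3 513.  219.5] jawyaw 68.87 toolx [ 0.  0. -1.] q6 -0.07 grip mm 93.7 F [-0.  -0.5 -1. ]
shift cm [  8.94 -28.22  37.92] roll 1.115 rows 11.536936884165462
t 1.1 tcp mm [198.3 513.  219.5] jawyaw 68.87 toolx [ 0.  0. -1.] q6 -0.07 grip mm 93.7 F [-0.  -0.5 -1. ]
shift cm [  8.94 -28.22  37.92] roll -0.456 rows 11.536936884165462
```

```bash
python3 -m jog '[[0,-28.22,37.92,-0.456],[0,-28.22,37.92,-0.456],[0,-28.22,37.92,-0.456],[0,-28.22,37.92,-0.456],[0,-28.22,37.92,-0.456],[0,-28.22,37.92,-0.456],[0,-28.22,37.92,-0.456],[8.94,-28.22,37.92,-0.456],[8.94,-28.22,37.92,-0.456],[8.94,-28.22,37.92,-0.456],[8.94,-28.22,37.92,-0.456],[8.94,-28.22,37.92,-0.456],[8.94,-28.22,37.92,-0.456],[8.94,-28.22,37.92,-0.456],[8.94,-28.22,37.92,-0.456],[8.94,-28.22,37.92,-0.456]]' 9.4 30; python3 go.py 450.3 113.1 19 95
```

```text
time_s: 2.43
tcp_pos: [0.4501, 0.1141, 0.1308]
ee_rot: [-0.069, 1.569, 0.07]
force: [0.6, -0.8, -0.2]
grip_width: 0.998
t 2.43 tcp mm [450.1 114.1 130.8] jawyaw 95.06 toolx [ 1.e-03  3.e-04 -1.e+00] q6 -1.49 grip mm 93.8 F [ 0.6 -0.8 -0.2]
shift cm [11.18 -0.1   0.  ] roll 0.001 rows 2.679978397076881
```

```bash
python3 -m jog '[[4,0,0,0],[7,0,0,0],[9,0,0,0],[10.3,0,0,0],[11.1,0,0,0],[11.1,0,0,0]]' ; python3 go.py 450.3 113.1 19 95; python3 -m jog '[[0,0,0,0],[0,0,0,0],[0,0,0,0],[0,0,0,0],[0,0,0,0],[0,0,0,0]]' 4 20;python3 go.py 450.3 113.1 19 95
```

```text
time_s: 2.93
tcp_pos: [0.4496, 0.1139, 0.0184]
ee_rot: [-0.07, 1.571, 0.07]
force: [-0.4, -1.1, 0.5]
grip_width: 0.997
t 2.93 tcp mm [449.6 113.9  18.4] jawyaw 95.09 toolx [-1.2e-03 -2.0e-04 -1.0e+00] q6 -1.49 grip mm 93.7 F [-0.4 -1.1  0.5]
shift cm [-0.06 -0.09  0.06] roll 0.002 rows 0.029624980085186246
time_s: 3.43
tcp_pos: [0.4505, 0.113, 0.0194]
ee_rot: [-0.069, 1.569, 0.068]
force: [-1.4, 0.6, 4.5]
grip_width: 0.618
t 3.43 tcp mm [450.5 113.   19.4] jawyaw 95.0 toolx [ 7.e-04 -0.e+00 -1.e+00] q6 -1.49 grip mm 58.1 F [-1.4  0.6  4.5]
shift cm [ 0.04  0.01 -0.02] roll -0.0 rows 0.010655543673259136
```

```bash
python3 -m jog '[[-2,0,0,0],[-4,0,0,0],[-6,0,0,0],[-6,0,0,0],[-6,0,0,0]]' ; python3 go.py 630.5 32.8 50 80.17
```

```text
time_s: 3.85
tcp_pos: [0.4505, 0.1131, 0.0794]
ee_rot: [-0.068, 1.568, 0.069]
force: [0.2, 0.4, -1.2]
grip_width: 0.612
t 3.85 tcp mm [450.5 113.1  79.4] jawyaw 94.99 toolx [ 1.6e-03  3.0e-04 -1.0e+00] q6 -1.49 grip mm 57.5 F [ 0.2  0.4 -1.2]
shift cm [ 2.96 -9.57 17.23] roll 0.259 rows 4.7783445324873774
```

```bash
python3 -m jog '[[0,-1.5,3,0.04],[0,-3.5,7,0.1],[0,-5.8,10.5,0.16],[0,-7.8,14,0.21],[0,-9.1,16.3,0.245],[1.5,-9.57,17.23,0.259],[3,-9.57,17.23,0.259],[3,-9.57,17.23,0.259],[3,-9.57,17.23,0.259],[3,-9.57,17.23,0.259]]' ; python3 go.py 630.5 32.8 23.0 80.17
```

```text
time_s: 4.68
tcp_pos: [0.63, 0.033, 0.0491]
ee_rot: [0.135, 1.567, -0.135]
force: [-0.6, 0.6, -0.4]
grip_width: 0.613
t 4.68 tcp mm [630.   33.   49.1] jawyaw 80.18 toolx [-4.e-04  0.e+00 -1.e+00] q6 -1.41 grip mm 57.6 F [-0.6  0.6 -0.4]
shift cm [ 2.61 -0.01  0.06] roll 0.0 rows 0.6250247967596966
```

```bash
python3 -m jog '[[1,0,0.02,0],[1.8,0,0.02,0],[2.3,0,0.02,0],[2.5,0,0.02,0],[2.65,0,0.02,0],[2.65,0,0.02,0],[2.65,0,0.02,0]]' ; python3 go.py 630.5 32.8 23.0 80.17;  python3 - <<'E'
from bench import r
import cv2
for n in("side","top"):
    f=r.grab_frame(n); cv2.imwrite(f"pics/{n}1.png",cv2.cvtColor(f["pixels"],cv2.COLOR_RGB2BGR))
E
python3 go.py;python3 go.py
```

```text
time_s: 5.27
tcp_pos: [0.6306, 0.0328, 0.0227]
ee_rot: [0.135, 1.566, -0.135]
force: [-0.5, 0.3, -1.7]
grip_width: 0.612
t 5.27 tcp mm [630.6  32.8  22.7] jawyaw 80.16 toolx [ 5.e-04  0.e+00 -1.e+00] q6 -1.41 grip mm 57.6 F [-0.5  0.3 -1.7]
shift cm [-0.03  0.   -0.01] roll -0.0 rows 0.006640749434110842
t 5.37 tcp mm [630.6  32.7  22.7] jawyaw 80.16 toolx [ 4.e-04 -0.e+00 -1.e+00] q6 -1.41 grip mm 57.8 F [-1.3  0.  -0.9]
t 5.37 tcp mm [630.6  32.7  22.7] jawyaw 80.16 toolx [ 4.e-04 -0.e+00 -1.e+00] q6 -1.41 grip mm 57.8 F [-1.3  0.  -0.9]
```

View pics/side1.png

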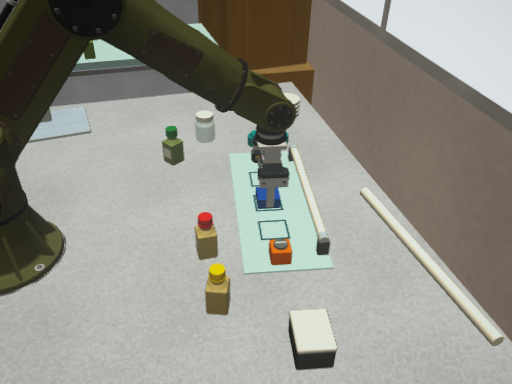

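The picture shows the riser held in the middle square at about (268,197). I'll release it, retreat and check.

```bash
python3 -m jog '[[0,0,0,0],[0,0,0,0],[0,0,0,0],[0,0,0,0],[-2,0,0,0],[-6,0,0,0],[-10,0,0,0],[-14,0,0,0],[-14,0,0,0],[-14,0,0,0]]' 9.4 ; python3 go.py 425.5 300.1 160 110
```

```text
time_s: 6.2
tcp_pos: [0.6313, 0.0327, 0.1651]
ee_rot: [0.135, 1.562, -0.135]
force: [-0.0, -0.0, -0.9]
grip_width: 0.997
t 6.2 tcp mm [631.3  32.7 165.1] jawyaw 80.16 toolx [ 0.0047 -0.     -1.    ] q6 -1.41 grip mm 93.8 F [-0.  -0.  -0.9]
shift cm [  0.41  22.83 -24.85] roll -0.521 rows 8.092346697004114
```

```bash
python3 go.py 425.5 300.1 150 121.4;  python3 -m jog '[[0,2.5,-2.8,-0.08],[0,5.5,-6,-0.18],[0,8.4,-9.2,-0.28],[0,11.3,-12.4,-0.38],[0,14.2,-15.6,-0.48],[0,17,-18.7,-0.58],[0,19.6,-21.6,-0.66],[0,21.8,-23.9,-0.71],[0.5,22.83,-24.85,-0.72],[1,22.83,-24.85,-0.72],[1,22.83,-24.85,-0.72],[1,22.83,-24.85,-0.72],[1,22.83,-24.85,-0.72]]'; python3 go.py 425.5 300.1 92 121.4
cat > look.py <<'E'
import sys
from h import *
from bench import r
import pickle
tag=sys.argv[1]
ft=r.grab_frame("top"); fs=r.grab_frame("side"); pickle.dump((ft,fs),open(f"f{tag}.pkl","wb"))
for n,f in(("top",ft),("side",fs)): cv2.imwrite(f"pics/{n}{tag}.png",f["pixels"][...,::-1])
E
python3 look.py 2
```

```text
t 6.2 tcp mm [631.3  32.7 165.1] jawyaw 80.16 toolx [ 0.0047 -0.     -1.    ] q6 -1.41 grip mm 93.8 F [-0.  -0.  -0.9]
shift cm [  1.41  22.82 -24.86] roll -0.72 rows 8.099514280143602
time_s: 7.28
tcp_pos: [0.4252, 0.2992, 0.1522]
ee_rot: [-0.428, 1.529, 0.428]
force: [0.6, -0.6, 0.0]
grip_width: 0.999
t 7.28 tcp mm [425.2 299.2 152.2] jawyaw 121.31 toolx [-6.e-04 -5.e-04 -1.e+00] q6 -1.57 grip mm 93.9 F [ 0.6 -0.6  0. ]
shift cm [6.02 0.07 0.07] roll -0.002 rows 1.4436197319456663
```

```bash
python3 - <<'E'
import cv2,numpy as np
t=cv2.imread("pics/top2.png"); s=cv2.imread("pics/side2.png")
a=cv2.resize(t[150:280,110:350],None,fx=3,fy=3,interpolation=cv2.INTER_CUBIC)[:390,:720]
b=cv2.resize(s,None,fx=1,fy=1)
cv2.imwrite("pics/v2.png",a);cv2.imwrite("pics/v2s.png",b)
E
```

```text
(no output)
```

View pics/v2.png

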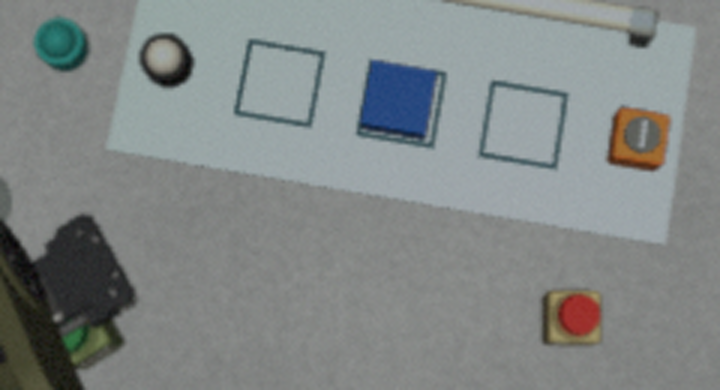

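View pics/v2s.png

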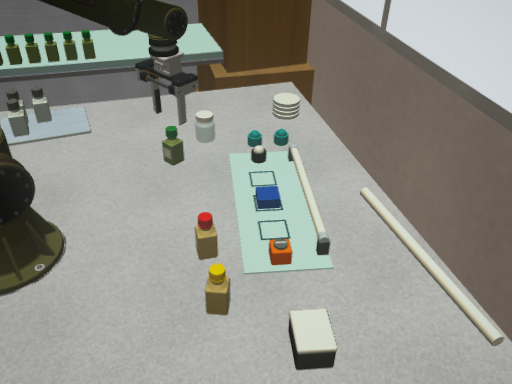

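The riser sits inside the middle square, at (268,198) in the side view, and the jaws hang above the green cap at (172,130). I'll measure the riser against the square next.

```bash
cat > ris.py <<'E'
import sys,pickle
from h import *
ft,fs=pickle.load(open(f"f{sys.argv[1]}.pkl","rb"))
c=np.array([.6305,.0328]);yw=np.radians(-9.83)
M=[];F=[]
for f in(ft,fs):
    u=proj(f,[[*c,.02]])[0].astype(int); roi=(u[0]-22,u[1]-20,u[0]+22,u[1]+20)
    a=f["pixels"].astype(float); R,G,B=[up(a[...,i],roi) for i in range(3)]
    m=((B>1.3*R)&(B>1.3*G))
    if f is ft: ms=m
    else: m=((R+G<130)&(B>1.5*R)) 
    m=cv2.morphologyEx(m.astype(np.uint8),cv2.MORPH_OPEN,np.ones((9,9)))>0
    F.append(f);M.append((roi,m))
    print(roi)
for nm,i in(("both",[0,1]),("top",[0]),("side",[1])):
    p,s=fit([F[k] for k in i],[M[k] for k in i],RIS,[*c,yw,.003][:3] ) if False else fit([F[k] for k in i],[M[k] for k in i],[RIS[0]+[0,0,.003]],[*c,yw])
    d=place(np.array([[p[0]-c[0],p[1]-c[1],0]]),0,0,-yw)[0]
    print(nm,np.round(p[:2]*1e3,1),round(np.degrees(p[2]),1),"iou",round(s,3),"off in liner mm",np.round(d[:2]*1e3,1))
E
python3 ris.py 2
```

```text
(np.int64(221), np.int64(162), np.int64(265), np.int64(202))
(np.int64(245), np.int64(176), np.int64(289), np.int64(216))
both [631.7  35.2] -11.7 iou 0.854 off in liner mm [0.8 2.5]
top [629.5  35.2] -8.4 iou 0.907 off in liner mm [-1.3  2.2]
side [632.4  35.7] -14.3 iou 0.812 off in liner mm [1.4 3.2]
```

```bash
python3 -m jog '[[2,0.04,0.04,0],[4,0.06,0.06,0],[5.2,0.06,0.06,0],[5.9,0.06,0.06,0],[6,0.06,0.06,0],[6,0.06,0.06,0]]'; python3 go.py 425.5 300.1 92 121.4; python3 -m jog '[[0,0,0,0],[0,0,0,0],[0,0,0,0],[0,0,0,0],[0,0,0,0],[0,0,0,0],[0,0,0,0],[0,0,0,0]]' 2 30;python3 go.py
```

```text
time_s: 7.88
tcp_pos: [0.4251, 0.3008, 0.0928]
ee_rot: [-0.429, 1.528, 0.429]
force: [0.5, -0.9, 0.7]
grip_width: 1.0
t 7.88 tcp mm [425.1 300.8  92.8] jawyaw 121.38 toolx [ 0. -0. -1.] q6 -1.57 grip mm 94.0 F [ 0.5 -0.9  0.7]
shift cm [ 0.08 -0.08 -0.  ] roll -0.0 rows 0.025977817224811132
time_s: 8.55
tcp_pos: [0.4248, 0.301, 0.0926]
ee_rot: [-0.43, 1.528, 0.43]
force: [0.1, -0.0, 0.0]
grip_width: 0.469
t 8.55 tcp mm [424.8 301.   92.6] jawyaw 121.41 toolx [-0.  0. -1.] q6 -1.57 grip mm 44.1 F [ 0.1 -0.   0. ]
```

```bash
python3 -m jog '[[0,0,0,0],[0,0,0,0],[0,0,0,0],[0,0,0,0]]';python3 go.py; python3 - <<'E'
import pickle
from h import *
ft,fs=pickle.load(open("f2.pkl","rb"))
c=np.array([.6305,.0328]);yw=np.radians(-9.83); o=[]
sqr=np.array([[a,b,.003] for a,b in((.034,.034),(.034,-.034),(-.034,-.034),(-.034,.034))])
rt=np.array([[a,b,z] for z in(.033,.003) for a,b in((.029,.029),(.029,-.029),(-.029,-.029),(-.029,.029))])
for f in(ft,fs):
    u=proj(f,[[*c,.02]])[0].astype(int); x0,y0=u[0]-25,u[1]-25;k=8
    im=cv2.resize(f["pixels"][y0:y0+50,x0:x0+50],None,fx=k,fy=k,interpolation=cv2.INTER_CUBIC)[...,::-1].copy()
    for P,col in((sqr,(0,0,255)),(rt[:4],(0,255,255)),(rt[4:],(255,0,255))):
        q=(proj(f,place(P,*c,yw))-[x0,y0]+.5)*k; cv2.polylines(im,[np.round(q).astype(int)],True,col,1)
    o.append(im)
cv2.imwrite("pics/ris2.png",np.hstack(o))
E
```

```text
time_s: 8.88
tcp_pos: [0.4248, 0.3009, 0.0925]
ee_rot: [-0.43, 1.528, 0.43]
force: [0.1, 0.0, -0.8]
grip_width: 0.338
t 8.88 tcp mm [424.8 300.9  92.5] jawyaw 121.41 toolx [-2.e-04 -1.e-04 -1.e+00] q6 -1.57 grip mm 31.8 F [ 0.1  0.  -0.8]
```

View pics/ris2.png

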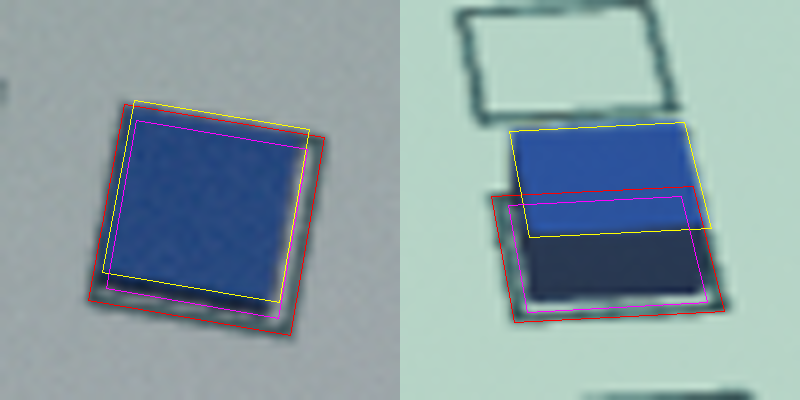

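```bash
cat > ris.py <<'E'
import sys,pickle
from h import *
ft,fs=pickle.load(open(f"f{sys.argv[1]}.pkl","rb"))
c=np.array([.6305,.0328]);yw=np.radians(-9.83)
sq=np.array([[sx*.029,sy*.029,.033] for sx in(1,-1) for sy in(1,-1)])
F=[];M=[];o=[]
for f,cc in((ft,(.6297,.0328)),(fs,(.6311,.033))):
    u=proj(f,[[*c,.03]])[0].astype(int); roi=(u[0]-22,u[1]-20,u[0]+22,u[1]+20)
    a=f["pixels"].astype(float); R,G,B=[up(a[...,i],roi) for i in range(3)]
    sat=B-R
    hi=np.percentile(sat,90); m=sat>.5*hi+.5*np.median(sat[:20])
    if f is fs: m=m&(B>105)
    m=cv2.morphologyEx(m.astype(np.uint8),cv2.MORPH_OPEN,np.ones((5,5)))>0
    F.append(f);M.append((roi,m))
    p,s=fit([f],[(roi,m)],[sq],[*cc,yw])
    d=place(np.array([[p[0]-cc[0],p[1]-cc[1],0]]),0,0,-yw)[0]
    print(np.round(p[:2]*1e3,1),round(np.degrees(p[2]),1),"iou",round(s,3),"off from square seen in same view, liner mm",np.round(d[:2]*1e3,1))
    im=cv2.resize(f["pixels"][roi[1]:roi[3],roi[0]:roi[2]],None,fx=S,fy=S,interpolation=cv2.INTER_CUBIC)[...,::-1].copy()
    for mm,col in((m,(255,255,255)),(render(f,[sq],p,roi),(255,0,255))):
        q,_=cv2.findContours(mm.astype(np.uint8),cv2.RETR_EXTERNAL,cv2.CHAIN_APPROX_NONE); cv2.drawContours(im,q,-1,col,1)
    o.append(im)
p,s=fit(F,M,[sq],[*c,yw]); print("both",np.round(p*1e3,1),s)
p,s=fit(F,M,[sq],[*c,yw,0.]); print("free z",np.round(p*1e3,1),s)
cv2.imwrite("pics/rf.png",cv2.resize(np.hstack(o),None,fx=2,fy=2))
E
python3 ris.py 2
```

```text
[628.9  35.4] -9.7 iou 0.948 off from square seen in same view, liner mm [-1.3  2.5]
[630.1  33.9] -9.4 iou 0.954 off from square seen in same view, liner mm [-1.1  0.7]
both [ 629.5   34.4 -171.9] 0.9396168512382463
free z [ 629.9   35.6 -170.    -1.2] 0.9437391751563693
```

View pics/rf.png

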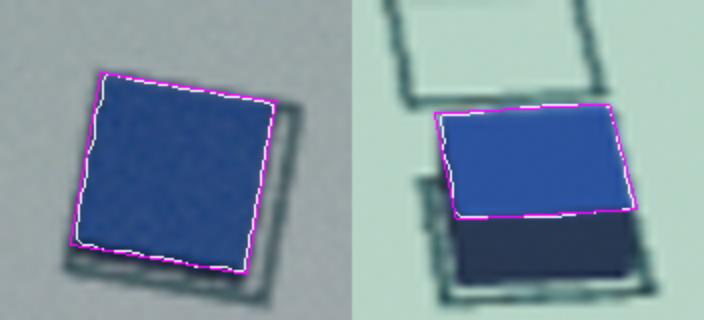

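The riser is within about 1-2 mm of the square's centre and its yaw is aligned. The cap is gripped at 31.8 mm, so I'll lift the green bottle.

```bash
python3 -m jog '[[-0.7,0,0,0],[-2,0,0,0],[-4,0,0,0],[-6,0,0,0],[-8,0,0,0],[-8.7,0,0,0],[-9,0,0,0],[-9,0,0,0],[-9,0,0,0]]'; python3 go.py 630 33.3 180 80.17
```

```text
time_s: 9.63
tcp_pos: [0.4245, 0.3008, 0.1815]
ee_rot: [-0.43, 1.529, 0.429]
force: [0.4, 0.1, -1.4]
grip_width: 0.332
t 9.63 tcp mm [424.5 300.8 181.5] jawyaw 121.41 toolx [-1.2e-03 -8.0e-04 -1.0e+00] q6 -1.57 grip mm 31.2 F [ 0.4  0.1 -1.4]
shift cm [  0.15 -33.54   3.6 ] roll 0.72 rows 8.08905528493849
```

```bash
python3 -m jog '[[0,-0.8,0.1,0.02],[0,-2.4,0.26,0.06],[0,-4.8,0.5,0.11],[0,-7.6,0.8,0.17],[0,-10.6,1.1,0.23],[0,-13.6,1.45,0.29],[0,-16.6,1.8,0.35],[0,-19.6,2.1,0.41],[0,-22.6,2.4,0.48],[0,-25.6,2.75,0.55],[0,-28.4,3.05,0.61],[0,-30.7,3.3,0.66],[0,-32.4,3.48,0.7],[0,-33.3,3.57,0.717],[0,-33.54,3.6,0.72],[0,-33.54,3.6,0.72],[0,-33.54,3.6,0.72],[0,-33.54,3.6,0.72]]'; python3 go.py 630 33.3 126 80.17; python3 look.py 3
```

```text
time_s: 11.13
tcp_pos: [0.6299, 0.0343, 0.1826]
ee_rot: [0.134, 1.567, -0.134]
force: [-1.1, 0.1, -1.8]
grip_width: 0.336
t 11.13 tcp mm [629.9  34.3 182.6] jawyaw 80.25 toolx [-2.e-04  1.e-04 -1.e+00] q6 -1.4 grip mm 31.6 F [-1.1  0.1 -1.8]
shift cm [ 5.66 -0.1   0.03] roll 0.001 rows 1.3566782951752923
```

View pics/side3.png

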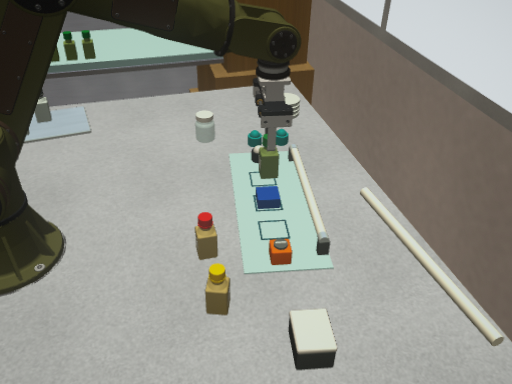

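The green bottle hangs upright above the riser, with its body at (269,163). Lowering it.

```bash
python3 -m jog '[[0.8,-0.08,0.03,0],[2,-0.08,0.03,0],[3.3,-0.08,0.03,0],[4.3,-0.08,0.03,0],[4.9,-0.08,0.03,0],[5.1,-0.08,0.03,0],[5.1,-0.08,0.03,0],[5.1,-0.08,0.03,0]]'; python3 go.py 630 33.3 126 80.17; python3 look.py 4; python3 - <<'E'
import pickle
from h import *
ft,fs=pickle.load(open("f4.pkl","rb"))
u=proj(fs,[[.63,.033,.07]])[0].astype(int)
cv2.imwrite("pics/z4.png",cv2.resize(fs["pixels"][u[1]-40:u[1]+40,u[0]-40:u[0]+40],None,fx=7,fy=7,interpolation=cv2.INTER_CUBIC)[...,::-1])
E
```

```text
time_s: 11.9
tcp_pos: [0.6307, 0.0326, 0.1319]
ee_rot: [0.135, 1.566, -0.135]
force: [0.2, 0.9, -1.9]
grip_width: 0.334
t 11.9 tcp mm [630.7  32.6 131.9] jawyaw 80.16 toolx [ 6.e-04 -0.e+00 -1.e+00] q6 -1.41 grip mm 31.4 F [ 0.2  0.9 -1.9]
shift cm [ 0.59  0.05 -0.08] roll -0.0 rows 0.1443006809536929
```

View pics/z4.png

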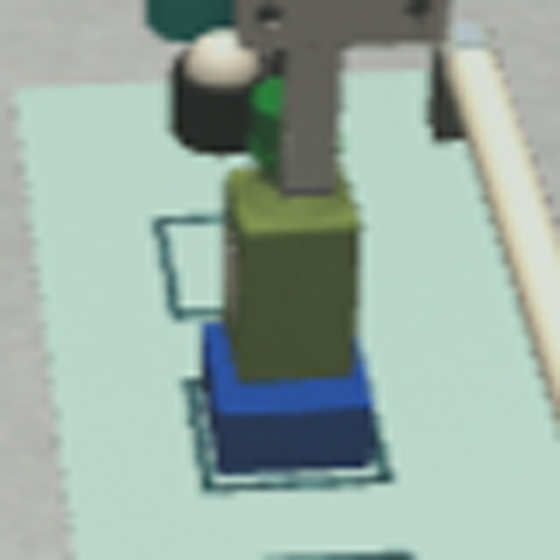

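The bottle sits just above the riser, about 1 mm towards the lamp. I'll correct that and set it down.

```bash
python3 -m jog '[[0.1,0.05,-0.12,0],[0.25,0.05,-0.12,0],[0.4,0.05,-0.12,0],[0.5,0.05,-0.12,0],[0.58,0.05,-0.12,0],[0.6,0.05,-0.12,0],[0.6,0.05,-0.12,0]]'; python3 go.py; python3 -m jog '[[0.03,0,0,0],[0.03,0,0,0],[0.03,0,0,0]]'; python3 go.py
```

```text
time_s: 12.58
tcp_pos: [0.6294, 0.0333, 0.1255]
ee_rot: [0.135, 1.567, -0.135]
force: [0.5, -0.2, -1.6]
grip_width: 0.338
t 12.58 tcp mm [629.4  33.3 125.5] jawyaw 80.16 toolx [-0. -0. -1.] q6 -1.4 grip mm 31.7 F [ 0.5 -0.2 -1.6]
time_s: 12.83
tcp_pos: [0.6295, 0.0333, 0.1255]
ee_rot: [0.135, 1.566, -0.135]
force: [-0.1, -0.5, 1.5]
grip_width: 0.336
t 12.83 tcp mm [629.5  33.3 125.5] jawyaw 80.16 toolx [ 3.e-04 -1.e-04 -1.e+00] q6 -1.4 grip mm 31.6 F [-0.1 -0.5  1.5]
```

```bash
python3 -m jog '[[0,0,0,0],[0,0,0,0],[0,0,0,0],[0,0,0,0],[0,0,0,0],[0,0,0,0],[0,0,0,0],[-1,0,0,0],[-3,0,0,0],[-6,0,0,0],[-8,0,0,0],[-8,0,0,0],[-8,0,0,0]]' 9.4; python3 go.py 429.3 -273.9 200 68.5;python3 go.py 429.3 -273.9 200 -20
```

```text
time_s: 13.92
tcp_pos: [0.6297, 0.0334, 0.2068]
ee_rot: [0.135, 1.564, -0.135]
force: [-0.0, -0.1, -0.4]
grip_width: 1.001
t 13.92 tcp mm [629.7  33.4 206.8] jawyaw 80.16 toolx [ 0.0025  0.     -1.    ] q6 -1.4 grip mm 94.1 F [-0.  -0.1 -0.4]
shift cm [  0.63 -33.7  -14.5 ] roll 0.203 rows 8.798981039560788
t 13.92 tcp mm [629.7  33.4 206.8] jawyaw 80.16 toolx [ 0.0025  0.     -1.    ] q6 -1.4 grip mm 94.1 F [-0.  -0.1 -0.4]
shift cm [  0.63 -33.7  -14.5 ] roll -1.394 rows 11.151183174456929
```

```bash
python3 -m jog '[[0,-2.5,-1.1,0.02],[0,-5.8,-2.5,0.04],[0,-9.5,-4.1,0.06],[0,-13.2,-5.7,0.08],[0,-17,-7.3,0.1],[0,-20.8,-8.95,0.13],[0,-24.6,-10.6,0.15],[0,-28.2,-12.1,0.17],[0,-31.4,-13.5,0.19],[2,-33.2,-14.3,0.203],[4.5,-33.7,-14.5,0.203],[5.3,-33.7,-14.5,0.203],[5.3,-33.7,-14.5,0.203],[5.3,-33.7,-14.5,0.203]]'; python3 go.py 429.3 -273.9 92.5 68.5; python3 look.py 5;  python3 - <<'E'
import cv2,numpy as np
t=cv2.imread("pics/top5.png"); s=cv2.imread("pics/side5.png")
cv2.imwrite("pics/v5.png",np.hstack([cv2.resize(t[120:280,150:310],(400,400),interpolation=cv2.INTER_CUBIC),cv2.resize(s[130:260,200:330],(400,400),interpolation=cv2.INTER_CUBIC)]))
E
```

```text
time_s: 15.08
tcp_pos: [0.4292, -0.2733, 0.1524]
ee_rot: [0.294, 1.552, -0.293]
force: [-0.1, 0.2, -0.5]
grip_width: 1.002
t 15.08 tcp mm [ 429.2 -273.3  152.4] jawyaw 68.57 toolx [-7.e-04  7.e-04 -1.e+00] q6 -1.84 grip mm 94.2 F [-0.1  0.2 -0.5]
shift cm [ 5.99 -0.05  0.03] roll 0.001 rows 1.4357440741985927
```

View pics/v5.png

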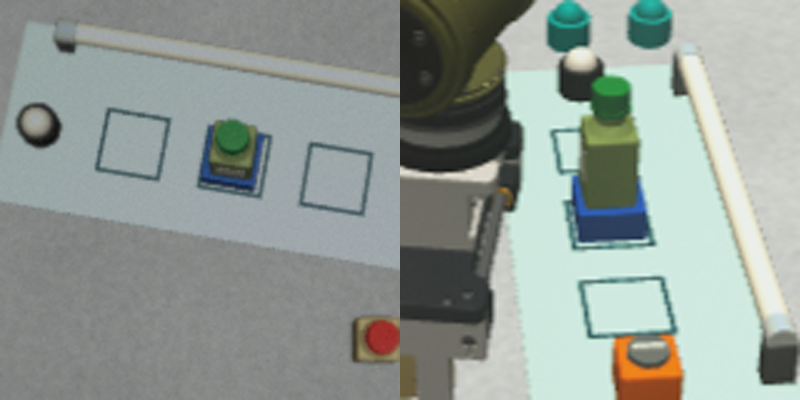

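The green bottle stands upright on the riser, at (232,150) in the left crop and (611,150) in the right one. Next, the yellow grasp.

```bash
python3 -m jog '[[2,-0.04,0.01,0],[4,-0.04,0.02,0],[5.2,-0.04,0.02,0],[5.8,-0.04,0.02,0],[6,-0.04,0.02,0],[6,-0.04,0.02,0]]'; python3 go.py 429.3 -273.9 92.5 68.5; python3 -m jog '[[0,0,0,0],[0,0,0,0],[0,0,0,0],[0,0,0,0],[0,0,0,0],[0,0,0,0],[0,0,0,0],[0,0,0,0],[0,0,0,0],[0,0,0,0],[0,0,0,0],[0,0,0,0]]' 2 30;python3 go.py;  python3 -m jog '[[-0.7,0,0,0],[-2,0,0,0],[-4,0,0,0],[-6,0,0,0],[-8,0,0,0],[-9,0,0,0],[-9.8,0,0,0],[-10,0,0,0],[-10,0,0,0]]'; python3 go.py
```

```text
time_s: 15.68
tcp_pos: [0.4294, -0.2743, 0.0928]
ee_rot: [0.293, 1.55, -0.294]
force: [-1.4, -0.3, -0.1]
grip_width: 1.002
t 15.68 tcp mm [ 429.4 -274.3   92.8] jawyaw 68.56 toolx [ 5.e-04 -4.e-04 -1.e+00] q6 -1.84 grip mm 94.1 F [-1.4 -0.3 -0.1]
shift cm [ 0.03  0.03 -0.02] roll 0.001 rows 0.012984267372356072
time_s: 16.68
tcp_pos: [0.4289, -0.2744, 0.0922]
ee_rot: [0.294, 1.551, -0.294]
force: [-0.4, -1.1, -0.3]
grip_width: 0.336
t 16.68 tcp mm [ 428.9 -274.4   92.2] jawyaw 68.53 toolx [-1.e-04 -0.e+00 -1.e+00] q6 -1.84 grip mm 31.6 F [-0.4 -1.1 -0.3]
time_s: 17.43
tcp_pos: [0.4289, -0.2743, 0.1921]
ee_rot: [0.294, 1.551, -0.294]
force: [0.2, 0.4, -3.2]
grip_width: 0.334
t 17.43 tcp mm [ 428.9 -274.3  192.1] jawyaw 68.53 toolx [-0.e+00  1.e-04 -1.e+00] q6 -1.84 grip mm 31.4 F [ 0.2  0.4 -3.2]
```

```bash
python3 go.py 440 141 225 80.17; python3 go.py 649.8 140.2 225 80.17
```

```text
t 17.43 tcp mm [ 428.9 -274.3  192.1] jawyaw 68.53 toolx [-0.e+00  1.e-04 -1.e+00] q6 -1.84 grip mm 31.4 F [ 0.2  0.4 -3.2]
shift cm [ -3.29  39.06 -14.17] roll -0.203 rows 9.994382880538746
t 17.43 tcp mm [ 428.9 -274.3  192.1] jawyaw 68.53 toolx [-0.e+00  1.e-04 -1.e+00] q6 -1.84 grip mm 31.4 F [ 0.2  0.4 -3.2]
shift cm [-3.29 46.66  5.38] roll -0.203 rows 11.291437577754635
```

```bash
python3 -m jog '[[-1,0.8,-0.3,0],[-2.3,2.3,-0.83,-0.01],[-3.1,4.5,-1.63,-0.03],[-3.3,7.3,-2.65,-0.04],[-3.3,10.4,-3.77,-0.06],[-3.3,13.5,-4.9,-0.08],[-3.3,16.6,-6,-0.1],[-3.3,19.7,-7.15,-0.11],[-3.3,22.8,-8.27,-0.13],[-3.3,25.9,-9.4,-0.14],[-3.3,29,-10.5,-0.16],[-3.3,32,-11.6,-0.17],[-3.3,34.8,-12.6,-0.19],[-3.3,37,-13.4,-0.2],[-3.3,38.5,-13.97,-0.203],[-3.3,39.06,-14.17,-0.203],[-3.3,39.06,-14.17,-0.203],[-3.3,39.06,-14.17,-0.203]]'; python3 go.py 649.8 140.2 170 80.17
```

```text
time_s: 18.93
tcp_pos: [0.4398, 0.1407, 0.2251]
ee_rot: [0.134, 1.567, -0.135]
force: [0.1, 0.7, -0.7]
grip_width: 0.333
t 18.93 tcp mm [439.8 140.7 225.1] jawyaw 80.17 toolx [-7.e-04 -3.e-04 -1.e+00] q6 -1.17 grip mm 31.3 F [ 0.1  0.7 -0.7]
shift cm [ 5.49  3.54 20.7 ] roll -0.0 rows 5.206005268427333
```

```bash
python3 -m jog '[[0,0.1,0.7,0],[0,0.35,2.1,0],[0.3,0.75,4.4,0],[0.9,1.25,7.3,0],[1.8,1.8,10.5,0],[2.8,2.3,13.6,0],[3.8,2.8,16.4,0],[4.6,3.15,18.5,0],[5.2,3.4,19.9,0],[5.5,3.54,20.6,0],[5.5,3.54,20.7,0],[5.5,3.54,20.7,0],[5.5,3.54,20.7,0],[5.5,3.54,20.7,0]]'; python3 go.py 649.8 140.2 102 80.17;
```

```text
time_s: 20.1
tcp_pos: [0.6497, 0.1405, 0.1712]
ee_rot: [0.135, 1.566, -0.135]
force: [-0.8, 1.4, -0.8]
grip_width: 0.332
t 20.1 tcp mm [649.7 140.5 171.2] jawyaw 80.16 toolx [ 1.e-03  2.e-04 -1.e+00] q6 -1.24 grip mm 31.2 F [-0.8  1.4 -0.8]
shift cm [ 6.92 -0.03  0.  ] roll -0.0 rows 1.6589670438435704
```

```bash
python3 -m jog '[[0.8,-0.03,0,0],[2.2,-0.03,0,0],[3.8,-0.03,0,0],[5.3,-0.03,0,0],[6.3,-0.03,0,0],[6.8,-0.03,0,0],[6.9,-0.03,0,0],[6.9,-0.03,0,0]]'; python3 go.py 649.8 140.2 95.2 80.17; python3 look.py 6; python3 - <<'E'
import pickle
from h import *
ft,fs=pickle.load(open("f6.pkl","rb"))
u=proj(fs,[[.645,.1,.05]])[0].astype(int)
a=cv2.resize(fs["pixels"][u[1]-40:u[1]+40,u[0]-40:u[0]+40],None,fx=7,fy=7,interpolation=cv2.INTER_CUBIC)[...,::-1]
cv2.imwrite("pics/z6.png",a)
E
```

```text
time_s: 20.77
tcp_pos: [0.6501, 0.1403, 0.1016]
ee_rot: [0.135, 1.566, -0.135]
force: [0.4, -0.4, -2.4]
grip_width: 0.335
t 20.77 tcp mm [650.1 140.3 101.6] jawyaw 80.16 toolx [ 4.e-04  1.e-04 -1.e+00] q6 -1.24 grip mm 31.5 F [ 0.4 -0.4 -2.4]
shift cm [ 0.64 -0.01 -0.03] roll -0.0 rows 0.15311146356049007
```

View pics/z6.png

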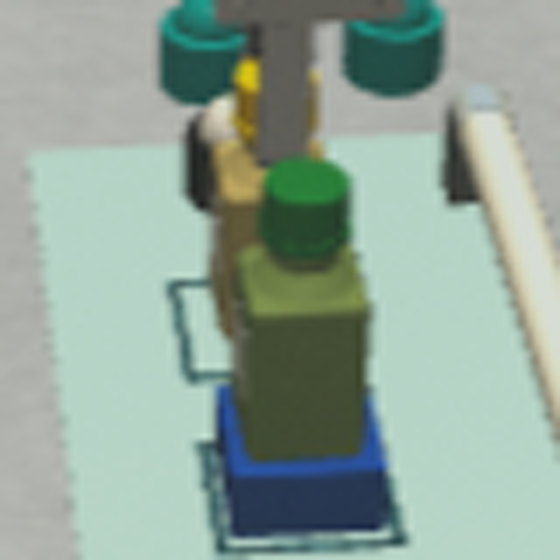

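The yellow bottle is upright over its square, and the green bottle (300,330) hides part of it. Lowering to contact.

```bash
python3 -m jog '[[0.15,0,-0.02,0],[0.35,0,-0.02,0],[0.5,0,-0.02,0],[0.58,0,-0.02,0],[0.6,0,-0.02,0],[0.6,0,-0.02,0]]'; python3 go.py; python3 -m jog '[[0.04,0,0,0],[0.04,0,0,0],[0.04,0,0,0]]'; python3 go.py
```

```text
time_s: 21.37
tcp_pos: [0.6498, 0.1402, 0.0953]
ee_rot: [0.135, 1.567, -0.135]
force: [-0.4, 0.2, -1.3]
grip_width: 0.334
t 21.37 tcp mm [649.8 140.2  95.3] jawyaw 80.16 toolx [ 0. -0. -1.] q6 -1.24 grip mm 31.4 F [-0.4  0.2 -1.3]
time_s: 21.62
tcp_pos: [0.65, 0.1402, 0.0952]
ee_rot: [0.135, 1.566, -0.135]
force: [-0.9, -1.3, 3.1]
grip_width: 0.333
t 21.62 tcp mm [650.  140.2  95.2] jawyaw 80.16 toolx [ 5.e-04 -0.e+00 -1.e+00] q6 -1.24 grip mm 31.3 F [-0.9 -1.3  3.1]
```

```bash
python3 -m jog '[[0,0,0,0],[0,0,0,0],[0,0,0,0],[0,0,0,0],[0,0,0,0],[0,0,0,0],[0,0,0,0],[-1,0,0,0],[-3,0,0,0],[-6,0,0,0],[-9,0,0,0],[-10,0,0,0],[-10,0,0,0],[-10,0,0,0]]' 9.4; python3 go.py 439 -110.8 160 90
```

```text
time_s: 22.78
tcp_pos: [0.6497, 0.1402, 0.1946]
ee_rot: [0.135, 1.566, -0.135]
force: [0.1, -0.4, -1.0]
grip_width: 1.003
t 22.78 tcp mm [649.7 140.2 194.6] jawyaw 80.16 toolx [ 2.e-04  0.e+00 -1.e+00] q6 -1.24 grip mm 94.3 F [ 0.1 -0.4 -1. ]
shift cm [  3.46 -28.33 -16.47] roll -0.172 rows 7.903080293822326
```

```bash
python3 -m jog '[[0,-2.2,-1.3,-0.01],[0,-5,-2.9,-0.03],[0,-8.3,-4.8,-0.05],[0,-11.6,-6.7,-0.07],[0,-14.9,-8.6,-0.09],[0,-18.2,-10.5,-0.11],[0,-21.5,-12.4,-0.13],[0,-24.6,-14.3,-0.15],[1,-27,-15.7,-0.165],[2.5,-28.1,-16.3,-0.172],[3.5,-28.33,-16.47,-0.172],[3.5,-28.33,-16.47,-0.172],[3.5,-28.33,-16.47,-0.172],[3.5,-28.33,-16.47,-0.172]]'; python3 look.py 7; python3 go.py 439 -110.8 92.5 90; python3 - <<'E'
import cv2,numpy as np
t=cv2.imread("pics/top7.png"); s=cv2.imread("pics/side7.png")
cv2.imwrite("pics/v7.png",np.hstack([cv2.resize(t[120:280,150:310],(400,400),interpolation=cv2.INTER_CUBIC),cv2.resize(s[130:260,200:330],(400,400),interpolation=cv2.INTER_CUBIC)]))
E
```

```text
time_s: 23.95
tcp_pos: [0.4397, -0.1101, 0.1599]
ee_rot: [-0.001, 1.571, 0.001]
force: [0.8, 0.5, 0.4]
grip_width: 1.006
t 24.05 tcp mm [ 439.8 -110.1  160.2] jawyaw 90.07 toolx [ 5.e-04 -1.e-04 -1.e+00] q6 -1.9 grip mm 94.0 F [-0.1 -0.3  0.5]
shift cm [ 6.77 -0.06 -0.08] roll 0.001 rows 1.6231902272440708
```

View pics/v7.png

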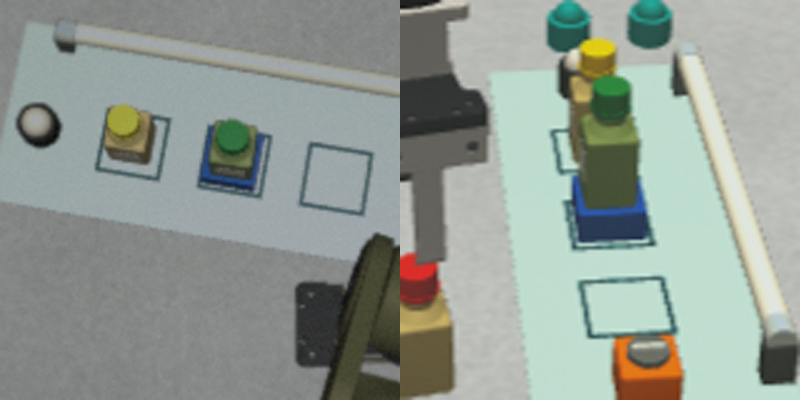

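Yellow and green both stand upright, at (124,135) and (232,152) in the left crop. Now the red bottle.

```bash
python3 -m jog '[[2,-0.06,-0.06,0],[4.2,-0.06,-0.06,0],[5.8,-0.06,-0.06,0],[6.5,-0.06,-0.06,0],[6.75,-0.06,-0.06,0],[6.75,-0.06,-0.06,0]]'; python3 go.py 439 -110.8 92.5 90; python3 -m jog '[[0,0,0,0],[0,0,0,0],[0,0,0,0],[0,0,0,0],[0,0,0,0],[0,0,0,0],[0,0,0,0],[0,0,0,0],[0,0,0,0],[0,0,0,0],[0,0,0,0],[0,0,0,0]]' 2 30;python3 go.py;  python3 -m jog '[[-0.7,0,0,0],[-2,0,0,0],[-4,0,0,0],[-6,0,0,0],[-7.3,0,0,0],[-8,0,0,0],[-8,0,0,0],[-8,0,0,0]]'; python3 go.py 612 -76.3 172 80.17
```

```text
time_s: 24.55
tcp_pos: [0.4388, -0.1112, 0.0926]
ee_rot: [-0.0, 1.571, 0.001]
force: [-0.4, 0.0, 0.7]
grip_width: 1.0
t 24.55 tcp mm [ 438.8 -111.2   92.6] jawyaw 90.04 toolx [-0.  0. -1.] q6 -1.9 grip mm 94.0 F [-0.4  0.   0.7]
shift cm [0.01 0.04 0.02] roll 0.001 rows 0.00988585498840599
time_s: 25.55
tcp_pos: [0.4385, -0.1113, 0.0923]
ee_rot: [-0.0, 1.571, 0.0]
force: [0.5, -0.0, -1.4]
grip_width: 0.336
t 25.55 tcp mm [ 438.5 -111.3   92.3] jawyaw 90.01 toolx [-1.e-04  0.e+00 -1.e+00] q6 -1.9 grip mm 31.6 F [ 0.5 -0.  -1.4]
time_s: 26.22
tcp_pos: [0.4384, -0.1113, 0.1721]
ee_rot: [-0.0, 1.571, 0.0]
force: [-0.2, -0.1, -1.0]
grip_width: 0.334
t 26.22 tcp mm [ 438.4 -111.3  172.1] jawyaw 90.01 toolx [-1.e-04 -0.e+00 -1.e+00] q6 -1.9 grip mm 31.4 F [-0.2 -0.1 -1. ]
shift cm [1.000e-02 3.500e+00 1.736e+01] roll 0.172 rows 4.247400867890784
```

```bash
python3 -m jog '[[0,0.14,0.7,0.005],[0,0.42,2.1,0.02],[0,0.84,4.2,0.04],[0,1.35,6.7,0.065],[0,1.9,9.4,0.095],[0,2.45,12.1,0.12],[0,2.9,14.5,0.145],[0,3.25,16.2,0.16],[0,3.43,17.1,0.17],[0,3.5,17.36,0.172],[0,3.5,17.36,0.172],[0,3.5,17.36,0.172],[0,3.5,17.36,0.172],[0,3.5,17.36,0.172]]'; python3 go.py 612 -76.3 102 80.17; python3 look.py 8
```

```text
time_s: 27.38
tcp_pos: [0.6117, -0.0765, 0.1725]
ee_rot: [0.135, 1.566, -0.135]
force: [-0.0, 0.2, -1.1]
grip_width: 0.333
t 27.38 tcp mm [611.7 -76.5 172.5] jawyaw 80.14 toolx [ 1.e-04 -0.e+00 -1.e+00] q6 -1.58 grip mm 31.3 F [-0.   0.2 -1.1]
shift cm [7.05 0.02 0.02] roll -0.0 rows 1.690633430220264
```

View pics/side8.png

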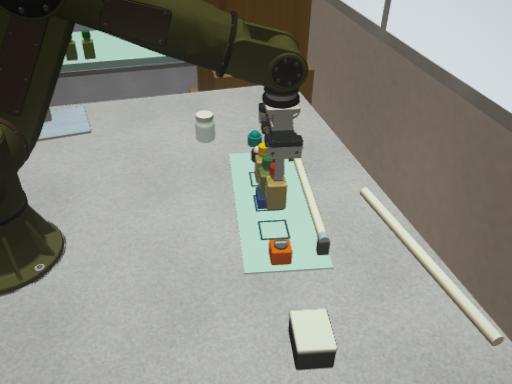

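The red bottle hangs upright at (277,190) above its square, which is at (273,230). Lowering.

```bash
python3 -m jog '[[0.8,0.02,0.02,0],[2.2,0.02,0.02,0],[3.8,0.02,0.02,0],[5.3,0.02,0.02,0],[6.3,0.02,0.02,0],[6.9,0.02,0.02,0],[7.2,0.02,0.02,0],[7.2,0.02,0.02,0],[7.2,0.02,0.02,0]]'; python3 go.py 612 -76.3 95.2 80.17; python3 look.py 9; python3 - <<'E'
import pickle
from h import *
ft,fs=pickle.load(open("f9.pkl","rb"))
u=proj(fs,[[.62,-.07,.04]])[0].astype(int)
a=cv2.resize(fs["pixels"][u[1]-40:u[1]+40,u[0]-40:u[0]+40],None,fx=7,fy=7,interpolation=cv2.INTER_CUBIC)[...,::-1]
cv2.imwrite("pics/z9.png",a)
E
```

```text
time_s: 28.23
tcp_pos: [0.6126, -0.0762, 0.1009]
ee_rot: [0.135, 1.566, -0.135]
force: [-0.1, -0.4, -0.3]
grip_width: 0.333
t 28.23 tcp mm [612.6 -76.2 100.9] jawyaw 80.16 toolx [ 8.e-04 -2.e-04 -1.e+00] q6 -1.58 grip mm 31.3 F [-0.1 -0.4 -0.3]
shift cm [ 0.57 -0.02 -0.06] roll -0.0 rows 0.1379629291546891
```

View pics/z9.png

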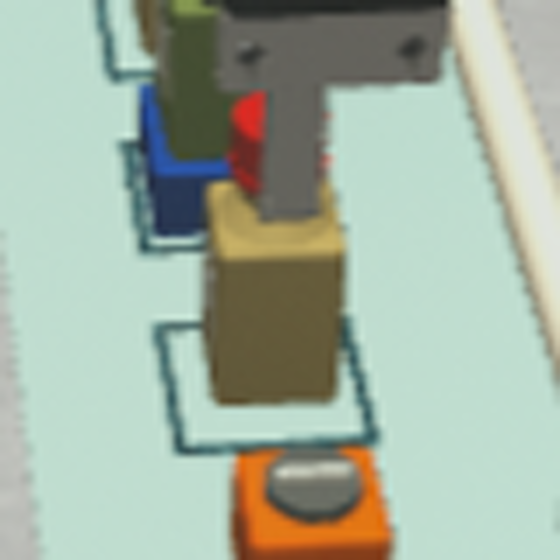

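```bash
cat > ov.py <<'E'
import sys,pickle
from h import *
ft,fs=pickle.load(open(f"f{sys.argv[1]}.pkl","rb")); yoff=float(sys.argv[2])/1e3; z=float(sys.argv[3])/1e3; out=sys.argv[4]
yw=np.radians(-9.83); o=[];k=10
for f,cc in((ft,(.6297,.0328)),(fs,(.6311,.033))):
    c=place(np.array([[0,yoff,0]]),*cc,yw)[0][:2]
    u=proj(f,[[*c,z+.02]])[0].astype(int); x0,y0=u[0]-20,u[1]-25
    im=cv2.resize(f["pixels"][y0:y0+50,x0:x0+40],None,fx=k,fy=k,interpolation=cv2.INTER_CUBIC)[...,::-1].copy()
    s=lambda h,zz:np.array([[a*h,b*h,zz] for a,b in((1,1),(1,-1),(-1,-1),(-1,1))])
    for P,col in((s(.034,.003),(0,0,255)),(s(.022,z),(255,0,255)),(s(.022,z+.054),(0,255,255)),(cyl(.016,z+.108,z+.108)[::2],(255,255,255))):
        q=(proj(f,place(P,*c,yw))-[x0,y0]+.5)*k-.5; cv2.polylines(im,[np.round(q).astype(int)],True,col,1)
    o.append(im)
cv2.imwrite(out,np.hstack(o))
E
python3 ov.py 9 -110 8.6 pics/ov9.png
```

```text
(no output)
```

View pics/ov9.png

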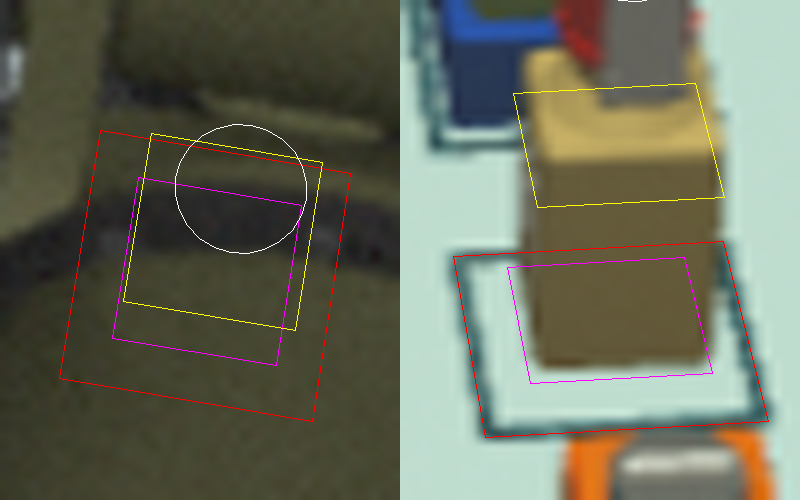

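```bash
cat > low.py <<'E'
import sys,pickle
from h import *
yw=np.radians(-9.83)
def run(tag,c,yaw,z,col=None,h0=10):
    ft,fs=pickle.load(open(f"f{tag}.pkl","rb")); f=fs
    u=proj(f,[[*c,z+.02]])[0].astype(int); roi=(u[0]-16,u[1]-8,u[0]+16,u[1]+18)
    a=f["pixels"].astype(float); R,G,B=[up(a[...,i],roi) for i in range(3)]
    m=(R>1.25*B)&(R<150)&(R<1.5*G); m=cv2.morphologyEx(m.astype(np.uint8),cv2.MORPH_OPEN,np.ones((7,7)))>0
    p,s=fit([f],[(roi,m)],BOT,[*c,yaw,z][:3]) if z==0 else fit([f],[(roi,m)],[P+[0,0,z] for P in BOT],[*c,yaw])
    print(tag,np.round(p[:2]*1e3,1),round(np.degrees(p[2]),1),round(s,3)); 
    im=cv2.resize(f["pixels"][roi[1]:roi[3],roi[0]:roi[2]],None,fx=S,fy=S,interpolation=cv2.INTER_CUBIC)[...,::-1].copy()
    for mm,cl in((m,(255,255,255)),(render(f,[P+[0,0,z] for P in BOT],p,roi),(255,0,255))):
        q,_=cv2.findContours(mm.astype(np.uint8),cv2.RETR_EXTERNAL,cv2.CHAIN_APPROX_NONE); cv2.drawContours(im,q,-1,cl,1)
    return im
a=run("0",(.4388,-.1113),0,0); b=run("9",(.6123,-.0758),yw,.0086)
cv2.imwrite("pics/low.png",cv2.resize(np.hstack([a,b]),None,fx=3,fy=3))
E
python3 low.py
```

```text
0 [ 440.2 -107.5] -8.0 0.958
9 [615.7 -70.3] -18.4 0.948
```

View pics/low.png

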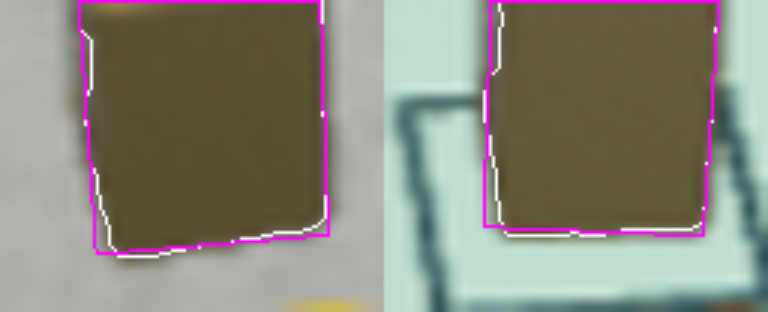

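Referenced to the same view, the red bottle is about 1.5-2 mm towards +x and +y. I'll shift it, then lower.

```bash
python3 -m jog '[[0.1,-0.1,-0.1,0],[0.3,-0.15,-0.2,0],[0.45,-0.15,-0.2,0],[0.55,-0.15,-0.2,0],[0.58,-0.15,-0.2,0],[0.58,-0.15,-0.2,0]]'; python3 go.py; python3 -m jog '[[0.04,0,0,0],[0.04,0,0,0],[0.04,0,0,0]]'; python3 go.py
```

```text
time_s: 28.83
tcp_pos: [0.6104, -0.0775, 0.0953]
ee_rot: [0.135, 1.566, -0.135]
force: [-1.7, -0.9, 6.1]
grip_width: 0.335
t 28.83 tcp mm [610.4 -77.5  95.3] jawyaw 80.16 toolx [ 9.e-04 -4.e-04 -1.e+00] q6 -1.58 grip mm 31.5 F [-1.7 -0.9  6.1]
time_s: 29.08
tcp_pos: [0.6105, -0.0775, 0.0953]
ee_rot: [0.135, 1.565, -0.135]
force: [-2.8, -0.1, 7.9]
grip_width: 0.333
t 29.08 tcp mm [610.5 -77.5  95.3] jawyaw 80.16 toolx [ 1.5e-03 -5.0e-04 -1.0e+00] q6 -1.58 grip mm 31.3 F [-2.8 -0.1  7.9]
```

In contact at about 8 N. I'll release it and retreat to a place out of view.

```bash
python3 -m jog '[[-0.04,0,0,0],[-0.04,0,0,0],[-0.04,0,0,0],[-0.04,0,0,0],[-0.04,0,0,0],[-0.04,0,0,0],[-0.04,0,0,0],[-0.04,0,0,0],[-1,0,0,0],[-3,0,0,0],[-6,0,0,0],[-9,0,0,0],[-10,0,0,0],[-10,0,0,0]]' 9.4; python3 go.py 350 -230 220 68
```

```text
time_s: 30.25
tcp_pos: [0.6111, -0.0775, 0.1978]
ee_rot: [0.134, 1.561, -0.135]
force: [0.5, 0.3, 0.4]
grip_width: 0.999
t 30.25 tcp mm [611.1 -77.5 197.8] jawyaw 80.16 toolx [ 0.0054 -0.0011 -1.    ] q6 -1.58 grip mm 93.9 F [0.5 0.3 0.4]
shift cm [ -2.35 -19.49 -23.11] roll 0.212 rows 7.271575721242039
```

```bash
python3 -m jog '[[-0.3,-2.2,-2.6,0.02],[-0.7,-5,-6,0.04],[-1.1,-8,-9.5,0.08],[-1.5,-11,-13,0.12],[-1.9,-14,-16.6,0.16],[-2.2,-17,-20,0.19],[-2.3,-19,-22.6,0.212],[-2.35,-19.49,-23.11,0.212],[-2.35,-19.49,-23.11,0.212],[-2.35,-19.49,-23.11,0.212]]'; python3 look.py 10; python3 - <<'E'
import cv2,numpy as np
t=cv2.imread("pics/top10.png"); s=cv2.imread("pics/side10.png")
cv2.imwrite("pics/v10.png",np.hstack([cv2.resize(t[130:230,150:350],(800,400),interpolation=cv2.INTER_CUBIC)])); cv2.imwrite("pics/v10s.png",cv2.resize(s[130:270,200:340],(560,560),interpolation=cv2.INTER_CUBIC))
E
```

```text
time_s: 31.08
tcp_pos: [0.3485, -0.23, 0.217]
ee_rot: [0.303, 1.55, -0.302]
force: [0.7, 0.1, 0.3]
grip_width: 0.995
```

View pics/v10.png

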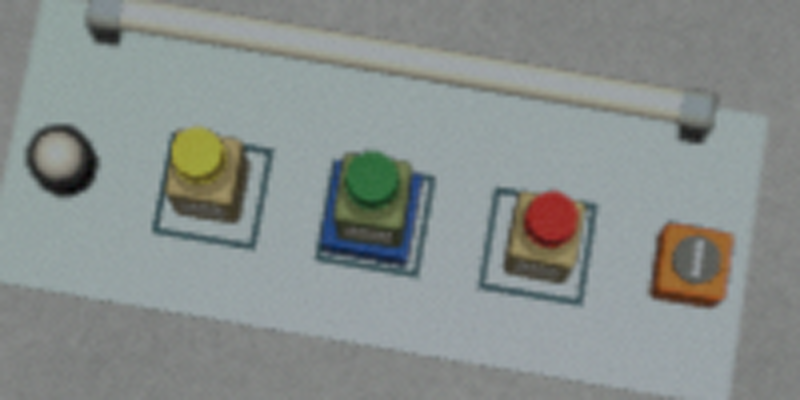

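View pics/v10s.png

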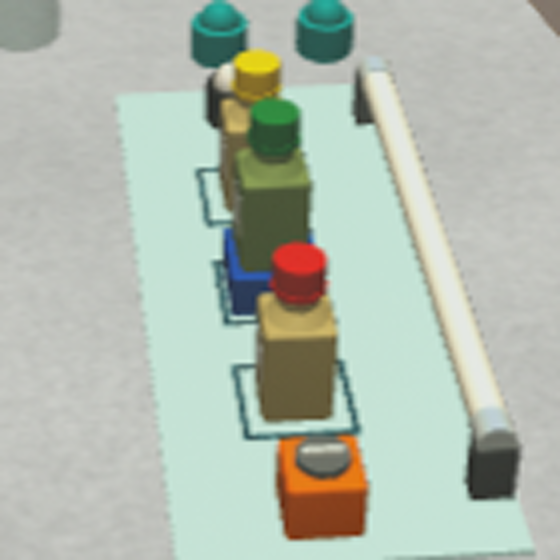

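All three bottles are upright. In the top view the bases look about 2 mm off along the row: yellow and riser towards +y, red towards -y. I'll fit this properly, using the starting pictures to calibrate the mask bias.

```bash
cat > fin.py <<'E'
import sys,pickle
from h import *
yw=np.radians(-9.83); tag=sys.argv[1]
def msk(f,roi,kind):
    a=cv2.GaussianBlur(f["pixels"].astype(np.float32),(0,0),.4); R,G,B=[up(a[...,i],roi) for i in range(3)]
    if kind=="tan": m=(R-B>14)|((R+G+B)<0)
    if kind=="olive": m=(G-B>14)
    m=cv2.morphologyEx(m.astype(np.uint8),cv2.MORPH_OPEN,np.ones((5,5)))
    n,l,st,_=cv2.connectedComponentsWithStats(m)
    m=l==1+np.argmax(st[1:,4]); c,_=cv2.findContours(m.astype(np.uint8),cv2.RETR_EXTERNAL,cv2.CHAIN_APPROX_NONE); q=np.zeros(m.shape,np.uint8); cv2.drawContours(q,c,-1,1,-1)
    return roi,q>0
V=[]
def one(tag,c,yaw,z,kind,views):
    fr=pickle.load(open(f"f{tag}.pkl","rb")); ims=[];out={}
    parts=[P+[0,0,z] for P in BOT]
    for v in views:
        f=fr[v]; uv=proj(f,place(np.vstack(parts),*c,yaw)); lo=uv.min(0).astype(int)-6; hi=uv.max(0).astype(int)+7
        roi=(*lo,*hi); M=msk(f,roi,kind); p,s=fit([f],[M],parts,[*c,yaw]); out[v]=p
        print(tag,"top" if v==0 else "side",np.round(p[:2]*1e3,1),round(np.degrees(p[2]),1),round(s,3))
        im=cv2.resize(f["pixels"][roi[1]:roi[3],roi[0]:roi[2]],None,fx=S,fy=S,interpolation=cv2.INTER_CUBIC)[...,::-1].copy()
        for mm,cl in((M[1],(255,255,255)),(render(f,parts,p,roi),(255,0,255))):
            q,_=cv2.findContours(mm.astype(np.uint8),cv2.RETR_EXTERNAL,cv2.CHAIN_APPROX_NONE); cv2.drawContours(im,q,-1,cl,1)
        V.append(cv2.copyMakeBorder(im,0,max(0,260-im.shape[0]),0,max(0,180-im.shape[1]),cv2.BORDER_CONSTANT)[:260,:180])
    return out
Lt,Ls=np.array([.6297,.0328]),np.array([.6311,.033])
def tgt(L,y): return place(np.array([[0,y,0]]),*L,yw)[0][:2]
known={"yellow":((.4290,-.2742),-21.5),"red":((.4387,-.1112),0),"green":((.4250,.3006),31.5)}
for n,y,kind,z,views in(("yellow",.11,"tan",.003,(0,)),("green",0,"olive",.033,(0,)),("red",-.11,"tan",.003,(0,1))):
    k,ky=known[n]; a=one("0",k,np.radians(ky),0,kind,views); b=one(tag,tgt(Lt,y),yw,z,kind,views)
    for v in views:
        bias=a[v][:2]-k; L=(Lt,Ls)[v]; d=b[v][:2]-tgt(L,y)
        R=np.array([[np.cos(yw),np.sin(yw)],[-np.sin(yw),np.cos(yw)]])
        print("  ",n,v,"off from square liner mm raw",np.round(R@d*1e3,1),"bias-corrected",np.round(R@(d-bias)*1e3,1))
cv2.imwrite("pics/fin%s.png"%tag,np.hstack(V[:4]))
cv2.imwrite("pics/finb%s.png"%tag,np.hstack(V[4:]))
E
python3 fin.py 10; python3 ris.py 10
```

```text
0 top [ 429.9 -277.4] -16.8 0.88
10 top [652.  142.7] -4.4 0.822
   yellow 0 off from square liner mm raw [3.2 2. ] bias-corrected [1.7 5. ]
0 top [426.2 303.2] 26.7 0.769
10 top [630.6  33.1] -3.0 0.76
   green 0 off from square liner mm raw [0.8 0.5] bias-corrected [ 0.1 -2.3]
0 top [ 439.2 -112.4] -0.5 0.941
0 side [ 439.9 -109. ] -4.5 0.935
10 top [613.  -77.5] -12.5 0.827
10 side [612.5 -72.4] -16.2 0.78
   red 0 off from square liner mm raw [ 2.3 -1.6] bias-corrected [ 1.6 -0.5]
   red 1 off from square liner mm raw [-0.3  2.9] bias-corrected [-1.1  0.5]
[619.3  37. ] -9.4 iou 0.382 off from square seen in same view, liner mm [-10.9   2.4]
[583.3  21.6] 27.0 iou 0.251 off from square seen in same view, liner mm [-45.1 -19.4]
both [586.2  35.8 109.6] 0.2923830379081548
free z [587.3  36.6 117.5  -3.5] 0.29361687232238376
```

```bash
sed 's/f0.pkl/f10.pkl/' liner.py > l10.py; python3 l10.py | head -6
```

```text
start [0.62730757 0.0310819 ] -9.904109789544025
both [630.9  32.5] -9.95 [] -51.1
both [630.9  32.5] -9.95 [2.9] -51.1
top [630.   32.5] -9.92 [] -24.58
top [631.8  32.6] -9.93 [-6.2] -25.4
side [631.6  32.7] -10.11 [] -27.67
```

View pics/fin10.png

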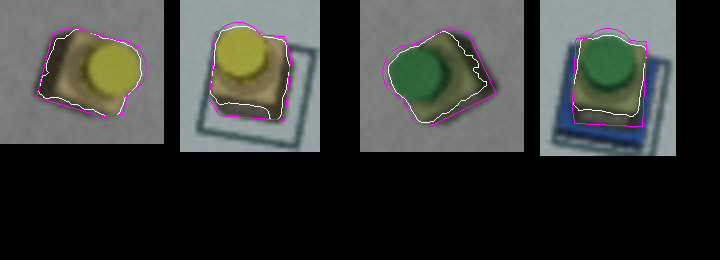

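View pics/finb10.png

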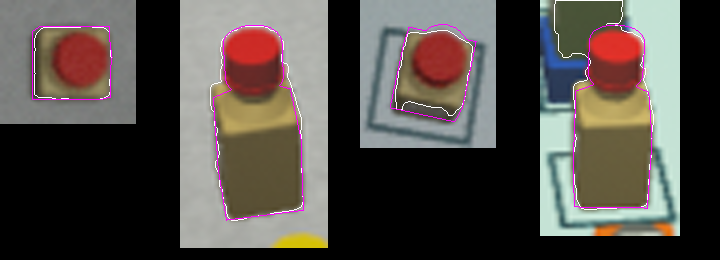

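```bash
cat > cap.py <<'E'
import sys,pickle
from h import *
yw=np.radians(-9.83); tag=sys.argv[1]
L=(np.array([.6297,.0328]),np.array([.6311,.033]))
R2=np.array([[np.cos(yw),np.sin(yw)],[-np.sin(yw),np.cos(yw)]])
def hue(f,roi,n):
    a=f["pixels"].astype(float); R,G,B=[up(a[...,i],roi) for i in range(3)]
    m={"red":R>1.9*G,"yellow":(np.minimum(R,G)>2.6*B),"green":(G>1.75*R)}[n]
    m=cv2.morphologyEx(m.astype(np.uint8),cv2.MORPH_OPEN,np.ones((5,5))); n,l,st,_=cv2.connectedComponentsWithStats(m); return roi,l==1+np.argmax(st[1:,4])
known={"yellow":(.4290,-.2742),"red":(.4387,-.1112),"green":(.4250,.3006)}
for n,y,z in(("yellow",.11,.003),("green",0,.033),("red",-.11,.003)):
    for v in(0,1):
        res=[]
        for t in("0",tag):
            f=pickle.load(open(f"f{t}.pkl","rb"))[v]
            c=np.array(known[n]) if t=="0" else place(np.array([[0,y,0]]),*L[v],yw)[0][:2]; zz=0 if t=="0" else z
            u=proj(f,[[*c,zz+.1]])[0].astype(int); roi=(u[0]-16,u[1]-16,u[0]+16,u[1]+16)
            M=hue(f,roi,n); p,s=fit([f],[M],[CAP[0]+[0,0,zz]],list(c)); res.append((p-c,s))
        print(n,"top" if v==0 else "side","at start",np.round(res[0][0]*1e3,1),round(res[0][1],2),"now off liner mm raw",np.round(R2@res[1][0]*1e3,1),round(res[1][1],2),"corr",np.round(R2@(res[1][0]-res[0][0])*1e3,1))
E
python3 cap.py 10
```

```text
Traceback (most recent call last):
  File "cap.py", line 18, in <module>
    M=hue(f,roi,n); p,s=fit([f],[M],[CAP[0]+[0,0,zz]],list(c)); res.append((p-c,s))
                        ~~~^^^^^^^^^^^^^^^^^^^^^^^^^^^^^^^^^^^
  File "h.py", line 38, in fit
    o=minimize(c,p0,method="Nelder-Mead",options=dict(initial_simplex=sim,xatol=1e-5,fatol=1e-5,maxiter=400));
  File "h.py", line 33, in c
    q=render(f,parts,p,roi); v-=(q&m).sum()/(q|m).sum()
  File "h.py", line 25, in render
    uv=(proj(f,place(P,*p))-[roi[0],roi[1]]+.5)*S-.5
               ~~~~~^^^^^^
TypeError: place() missing 1 required positional argument: 'yaw'
```

```bash
python3 - <<'E'
import pickle
from h import *
o=[]
for t in("2","10"):
    ft,fs=pickle.load(open(f"f{t}.pkl","rb"))
    o.append(cv2.resize(ft["pixels"][160:205,222:267],None,fx=8,fy=8,interpolation=cv2.INTER_CUBIC)[...,::-1])
cv2.imwrite("pics/rcmp.png",np.hstack(o))
E
```

```text
(no output)
```

View pics/rcmp.png

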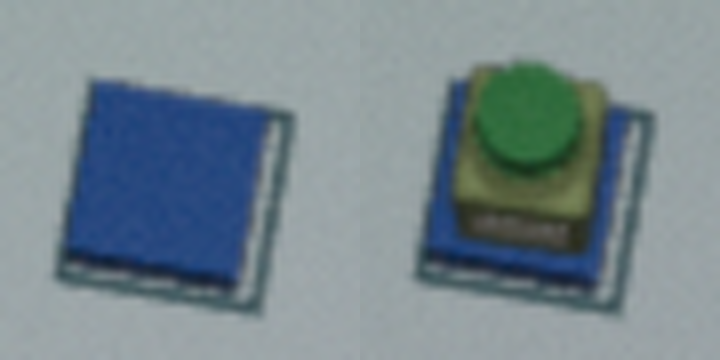

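```bash
sed -i 's/def place(P,x,y,yaw,z=0)/def place(P,x,y,yaw=0,z=0)/' h.py; python3 cap.py 10
python3 - <<'E'
import pickle
from h import *
yw=np.radians(-9.83)
# riser top-view (frame 2): fit visible full riser silhouette hull incl dark side: edges left/right only via rows profile; and square lines in same rows
ft,fs=pickle.load(open("f2.pkl","rb"))
from scipy.ndimage import map_coordinates
def prof(f,z,xl,name):
    # sample along liner y at given liner x, height z using top-view calibration
    ys=np.arange(-.045,.0451,.0005); 
    P=place(np.array([[xl,y,z] for y in ys]),.6297,.0328,yw); uv=proj(f,P)
    a=f["pixels"].astype(float); return ys,[map_coordinates(a[...,i],[uv[:,1],uv[:,0]],order=3) for i in range(3)]
for xl in(-.01,0,.01):
    ys,(R,G,B)=prof(ft,.033,xl,"top"); s=B-R; th=(s.max()+np.median(s[:10]))/2; idx=np.where(s>th)[0]; print("riser top y edges mm",ys[idx[0]]*1e3,ys[idx[-1]]*1e3,"centre",(ys[idx[0]]+ys[idx[-1]])*500)
ft0,_=pickle.load(open("f0.pkl","rb"))
for xl in(-.02,-.01,0,.01,.02):
    ys,(R,G,B)=prof(ft0,.003,xl,"sq"); g=-(R+G+B); g-=np.median(g)
    c=[]
    for s in(-1,1):
        w=(np.abs(ys-s*.034)<.007); q=np.clip(g[w]-20,0,None); c.append((q*ys[w]).sum()/q.sum()*1e3)
    print("square lines y",np.round(c,2),"centre",round(sum(c)/2,2))
E
```

```text
yellow top at start [2.9 0.9] 0.21 now off liner mm raw [1.9 0.7] 0.36 corr [-0.8 -0.6]
yellow side at start [0.8 1.2] 0.86 now off liner mm raw [0.7 4.5] 0.62 corr [0.1 3.2]
green top at start [ 0.3 -1.1] 0.77 now off liner mm raw [-4.  -0.7] 0.8 corr [-4.5  0.4]
green side at start [ 5.7 38. ] 0.35 now off liner mm raw [-2.3 13.8] 0.38 corr [ -1.5 -24.6]
red top at start [-0.3  0.8] 0.89 now off liner mm raw [-1.  -1.1] 0.86 corr [-0.6 -1.9]
red side at start [0.4 2.3] 0.85 now off liner mm raw [-1.8  0.9] 0.84 corr [-1.9 -1.4]
riser top y edges mm -25.999999999999982 30.000000000000068 centre 2.0000000000000435
riser top y edges mm -25.999999999999982 31.000000000000068 centre 2.500000000000044
riser top y edges mm -25.499999999999982 30.500000000000068 centre 2.500000000000044
square lines y [-33.05  33.12] centre 0.04
square lines y [-32.81  33.23] centre 0.21
square lines y [-32.65  32.8 ] centre 0.07
square lines y [-33.3  33.2] centre -0.05
square lines y [-33.07  33.19] centre 0.06
```

The riser hasn't moved since it was placed, and it is 2-2.5 mm off centre, well inside its outline. Red and yellow come out about 2 mm off. Yellow is the least certain because its masks were poor. One last check on the bystanders, then I'll hand in.

```bash
python3 - <<'E'
import pickle,numpy as np
from bench import r
a=pickle.load(open("f0.pkl","rb"));b=pickle.load(open("f10.pkl","rb"))
for n,v,(u,w) in(("jar top",0,(94,215)),("jar side",1,(204,126)),("tip top",0,(417,203)),("tip side",1,(312,338)),("sensor",0,(165,170)),("timer",0,(323,196))):
    d=np.abs(a[v]["pixels"][w-22:w+22,u-25:u+25].astype(int)-b[v]["pixels"][w-22:w+22,u-25:u+25]).mean(2); print(n,"mean diff",round(d.mean(),1),"p99",np.percentile(d,99).round(0))
s=r.observe(); print(s["time_s"],s["joint_vel"].round(3)); r.job_done()
E
```

```text
jar top mean diff 5.0 p99 9.0
jar side mean diff 23.6 p99 137.0
tip top mean diff 5.1 p99 10.0
tip side mean diff 14.2 p99 18.0
sensor mean diff 5.4 p99 10.0
timer mean diff 5.4 p99 10.0
31.1833 [ 0.015  0.005 -0.007  0.001  0.003 -0.003]
the job is handed in; nothing more can be done
```

The layout is done and handed in at 31 s of the 106 s allowed. The riser is in the middle square with the green bottle on top of it. The yellow bottle stands in the square on the sensor side and the red one in the square on the timer side. I placed them in the order asked, and the arm was well clear of everything at the end.

**What the last pictures showed:**
- **Upright:** all three bottles stand upright, with their sides roughly lined up with the squares.
- **Riser:** it sits about 2–2.5 mm off centre towards the sensor in the top view, but about 1 mm in the side view. It stays inside its outline and had not moved since release. I did not try to correct it.
- **Green:** judged by eye, it is about 1 mm off the riser's centre. The cap fit could not confirm this, because the fit was poor.
- **Red:** it is about 2 mm or less off its square, in both views.
- **Yellow:** it is about 2 mm off by eye and up to 3 mm in the side view, towards the sensor. The methods disagreed, with one body fit giving 5 mm, because the image masks for it were poor.

**Bystanders:** the jar, tip box, sensor and timer looked unchanged in the top view. The side-view comparison did differ around the jar. I think that was the arm in the background, but I did not check it further.

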